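Lay out the middle-size tableware set

ROBOT

A 6-joint arm with a two-finger parallel gripper is mounted at the origin on the work surface. World frame = base frame: x ahead of the robot, y to its left, z up, the work surface at z = 0. Lengths are in m, angles in rad, forces in N, time in s.
With the tool pointing down it reaches from about 0.25 to 0.725 m from the base axis. Payload 4 kg.
Tool frame: the origin (TCP) lies between the finger pads; the fingertips stand 17 mm ahead of it and the grasp point (between the pads) lies 2 mm behind it; z points along the fingers, x is the direction in which the jaws open and shut, and the axes are right-handed (so a half turn about z gives the same grasp; the last joint's range is limited). The gripper opens to 85 mm and grips with 20 to 120 N. Pads are 22 mm wide; open, the fingers measure 114 mm over their backs; the gripper's body (76 mm by 85 mm) begins 54 mm behind the grasp point. The pads swing forward as they close: fully open they stand 13 mm farther back than shut.
Start: joints at [-1.142, 0.241, 0.005, 1.335, 0, 1.571], TCP at [0.208, -0.455, 0.248] pointing down, gripper open.
Joint ranges: [-2.72, 2.72], [-1.05, 1.87], [-1.09, 1.28], [-1.99, 2.15], [-1.42, 1.44], [-3.14, 3.14]. Speed limits (rad/s): [2.79, 2.79, 3.14, 3.14, 3.14, 3.14].

INTERFACE

Orientations are given as a unit quaternion [x, y, z, w].
In Python, from workcell import telemetry, cams, workorder gives the robot as it stands. The module is installed in compiled form; this text tells all that it offers.
- The arm moves only by the tool apply_moves, never from a script. Its argument "moves" is a list that holds one entry, the list of rows, each a list of 4 numbers: the shift along the tool's x, y, z in mm, then the turn about the tool's z in degrees. A call has exactly 10 rows; each row shifts and turns the pose as measured when the row begins, along the tool's axes as they then stand; what a row does not reach is not made up. A row lasts 1/10 s, in which the tool goes at most 50 mm and 8.59 degrees, less where a joint would pass 70% of its speed; a pose out of reach is approached as far as the arm can. A call with a gripper value outside its range is refused whole. "hand" is the gripper's target within -1 to 1 (fully open at 1, half-way at 0, shut at -1), set as the call begins (left out, the last holds). The fingers move at their own pace and stop on an object; the grip force is fixed at half the most. Time passes only in rows, so rows that do not move let the fingers close, or fill a call up. It gives the time, the measured TCP pose, the force and the opening at its end, in the units of the state.
- telemetry.get_obs(): the state, without advancing time (a new reading comes with each control period).
- cams.camera(name): name is "scene" or "top" or "wrist"; returns a dict with "color" (420x560x3 uint8, red, green, blue), "fovy" (degrees; the focal length in pixels is half the picture's height over the tangent of half this angle, whatever the lens; pixels are square), "cx", "cy" (the principal point, pixels), "k1" (the pictures are not rectified: a ray, as slopes to the right and down, at radius r is drawn at 1 + k1 r^2 times it, then the intrinsics apply), "camera_from_world" (4x4, takes a point from world to camera coordinates). Camera axes: x right, y down, z forward; pixel columns grow to the right and rows downward; lengths in m; the calibration is good to about 2 mm. A picture is of the moment at which its call begins. There is no depth.
- workorder.job_done(): hands the job in, once; it reports no verdict.
The state is a dict: "clock": time; "joint_pos": joint angles; "joint_vel": joint speeds; "tau": joint torques, N m; "eef_pos": TCP position; "tool_rot": TCP orientation; "ft_force": force on the tool from outside, world axes, zero at the start; "ft_torque": the same for the moment, N m; "grip_width": finger opening in m.
Only numpy, scipy, OpenCV 4.12 (cv2) and the standard library are available. Lean on these libraries where they do the work, as an engineer would, in place of code of your own. Each camera call takes 0.05 s, during which the arm holds its last target. There are 200 camera calls.

TASK

Lay out the middle-size set on the shop table. Lift just the top tray off the pile and set it level on the grey felt mat, centred and lined up with it, and stand every middle-size tea canister upright in that tray. Stand every middle-size serving board on its long edge, one to a slot and centred across the rack, in the three-slot display rack, as they stood in the five-slot stock block. Leave the small and large canisters and boards, the rest of the pile, the jar and the mug where they are.

Things in the scene. Friction and masses are not known exactly. Their poses are not given: they have to be found in the camera images.
- tray_top_mid (a point): top tray of the pile: dark wood, loose, 0.3 kg, 264 mm long (its y), 66 wide (x), 33 tall. A foot 50 x 240 mm, 12 tall; above it straight sides 21 tall to grasp across the width (the rim of the tray below hides the lowest 9 mm). Floor 58 x 256 mm, 24 above the underside, in a rim 4 thick and 9 tall. Point: on its centre line, 18 above the underside; z up
- tray_2_mid (a point): the second tray of the pile, same shape, directly under the top one, loose: stays on the pile. Point as for the top tray
- pile: the fixed lower part of the pile (two more trays of the same shape, nested 24 mm apart); origin at the centre of its underside on the table, y along its length. The second tray's underside is 48 mm above the table, the top tray's 72 mm
- mat: thin grey felt mat, fixed, 104 mm (x) x 300 mm (y) x 3 mm; origin at the centre of its underside, on the table
- can_m1_mid (a point): tea canister, MIDDLE-SIZE: closed upright cylinder of bare metal with a wooden lid, 48 mm diameter, 76 mm tall; the point is at its centre, half-way up, z up along its axis; may be absent
- can_s1_mid (a point): tea canister, SMALL: closed upright cylinder of bare metal with a wooden lid, 40 mm diameter, 62 mm tall; the point is at its centre, half-way up, z up along its axis
- can_l1_mid (a point): tea canister, LARGE: closed upright cylinder of bare metal with a wooden lid, 56 mm diameter, 90 mm tall; the point is at its centre, half-way up, z up along its axis
- can_m2_mid (a point): tea canister, MIDDLE-SIZE: closed upright cylinder of bare metal with a wooden lid, 48 mm diameter, 76 mm tall; the point is at its centre, half-way up, z up along its axis; may be absent
- can_l2_mid (a point): tea canister, LARGE: closed upright cylinder of bare metal with a wooden lid, 56 mm diameter, 90 mm tall; the point is at its centre, half-way up, z up along its axis
- can_m3_mid (a point): tea canister, MIDDLE-SIZE: closed upright cylinder of bare metal with a wooden lid, 48 mm diameter, 76 mm tall; the point is at its centre, half-way up, z up along its axis; may be absent
- crate: plywood stock block with FIVE slots, fixed; 268 mm (x) x 120 mm (y) x 50 mm tall; origin at the centre of its underside. Slots run through along y, 22 mm wide in x, 40 mm deep (slot floor 10 mm above the table), centred at x = -104, -52, 0, +52, +104 mm
- rack: pale wooden display rack with THREE slots, fixed; 164 mm (x) x 120 mm (y) x 50 mm tall; origin at the centre of its underside. Slots run through along y, 22 mm wide in x, 40 mm deep (slot floor 10 mm above the table), centred at x = -52, 0, +52 mm; empty at the start
- board_s1_mid (a point): wooden serving board, SMALL: flat, 16 mm thick (its x), 96 mm wide, 82 mm tall (width along its y, height along z as it stands in a slot of the five-slot block); the point is at its centre, half-way up
- board_m1_mid (a point): wooden serving board, MIDDLE-SIZE: flat, 16 mm thick (its x), 120 mm wide, 100 mm tall (width along its y, height along z as it stands in a slot of the five-slot block); the point is at its centre, half-way up; may be absent
- board_l1_mid (a point): wooden serving board, LARGE: flat, 16 mm thick (its x), 144 mm wide, 120 mm tall (width along its y, height along z as it stands in a slot of the five-slot block); the point is at its centre, half-way up
- board_m2_mid (a point): wooden serving board, MIDDLE-SIZE: flat, 16 mm thick (its x), 120 mm wide, 100 mm tall (width along its y, height along z as it stands in a slot of the five-slot block); the point is at its centre, half-way up; may be absent
- board_m3_mid (a point): wooden serving board, MIDDLE-SIZE: flat, 16 mm thick (its x), 120 mm wide, 100 mm tall (width along its y, height along z as it stands in a slot of the five-slot block); the point is at its centre, half-way up; may be absent
- jar: bystander: amber glass jar, 50 mm diameter, 85 mm tall, origin at its underside
- mug: bystander: white mug, 60 mm diameter, 65 mm tall, origin at its underside
Not all that is in view belongs to the job. Leave any yellow look-alike of the part that bears can_m2_mid alone.

How it is judged:
By the outcome, as a careful person would: the job done as asked, in the order asked, and still so for the second after the job is handed in, with the robot touching nothing.
Of can_m1, can_m2, can_m3, board_m1, board_m2, board_m3 only 5 to 6 are there at a start; the rules pass over those that are not, and their reading is None.
At some moment in a run one of board_m1, board_m2, board_m3 may be knocked a few centimetres aside while the robot is not near it.
It also fails if it takes over 210 s, if anything falls off the work surface, if the arm or the gripper's body presses on something with over 40 N, if the wrist force passes 120 N, or if a joint passes its speed limit or range.

## Working session

There is one attempt and no reset: what is moved stays moved. The work goes in short steps, Python scripts to look and compute and a tool call to move; the robot and the scene stay as the last step left them, time stands still between calls to the robot, and variables do not carry over. Pictures are saved under pics/ and viewed, about 12 in all and at most 16, crops included, and the job is handed in when it is done.

Besides the shell and the picture viewer there is one more tool, called after "Request:" by a JSON object that holds its "op" and its "data". apply_moves: Moves the arm, as the interface text tells. Its arguments: {"type":"object","properties":{"moves":{"type":"array"},"hand":{"type":"number"}},"required":["moves"]}

```bash
mkdir -p pics
cat > h.py <<'E'
import numpy as np, cv2
from workcell import telemetry, cams, workorder
def shot(name,fn=None):
    c=cams.camera(name)
    if fn: cv2.imwrite('pics/'+fn,cv2.cvtColor(c['color'],cv2.COLOR_RGB2BGR))
    return c
def K(c):
    f=c['color'].shape[0]/2/np.tan(np.radians(c['fovy'])/2)
    return np.array([[f,0,c['cx']],[0,f,c['cy']],[0,0,1.]]), np.array([c['k1'],0,0,0,0.])
def proj(c,P):
    k,d=K(c);T=c['camera_from_world'];P=np.atleast_2d(P).astype(float)
    return cv2.projectPoints(P,cv2.Rodrigues(T[:3,:3])[0],T[:3,3],k,d)[0][:,0]
def ray(c,uv,z):
    k,d=K(c);T=c['camera_from_world'];R=T[:3,:3]
    n=cv2.undistortPoints(np.array(uv,float).reshape(-1,1,2),k,d)[:,0]
    D=np.c_[n,np.ones(len(n))]@R;o=-R.T@T[:3,3]
    return o+D*((z-o[2])/D[:,2])[:,None]
E
python3 - <<'E'
from h import *
for n in ('scene','top','wrist'):
    c=shot(n,n+'1.png');T=c['camera_from_world'];print(n,c['fovy'],c['k1'],(-T[:3,:3].T@T[:3,3]).round(3))
print(telemetry.get_obs())
E
```

```text
scene 51.11531485526456 0.03644497113928263 [1.175 0.301 0.732]
top 55.27911848422151 -0.0792128451801125 [ 0.448 -0.015  0.954]
wrist 66.15674115605782 -0.0124240063219668 [ 0.274 -0.424  0.375]
{'clock': 0.15, 'joint_pos': array([-1.14202866e+00,  2.41240154e-01,  4.03769958e-03,  1.33518979e+00,
       -2.96047146e-05,  1.57081626e+00]), 'joint_vel': array([-0.00047401, -0.00299699,  0.00335348,  0.00173342, -0.00041107,
        0.00081087]), 'tau': array([-4.46776530e-04, -3.72635686e+01,  2.52638322e+01,  1.23532297e-02,
       -3.69135728e-05,  7.51207043e-07]), 'eef_pos': array([ 0.20768202, -0.45433727,  0.24761885]), 'tool_rot': array([ 8.41347531e-01, -5.40493936e-01, -6.79367988e-04, -4.18823404e-04]), 'ft_force': array([-0.59312967,  0.12578869, -1.32425431]), 'ft_torque': array([-0.01180223, -0.00742906,  0.02789133]), 'grip_width': 0.08538850018044994}
```

View pics/top1.png

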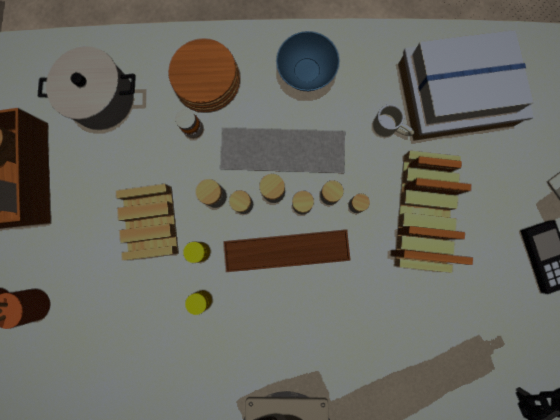

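View pics/scene1.png

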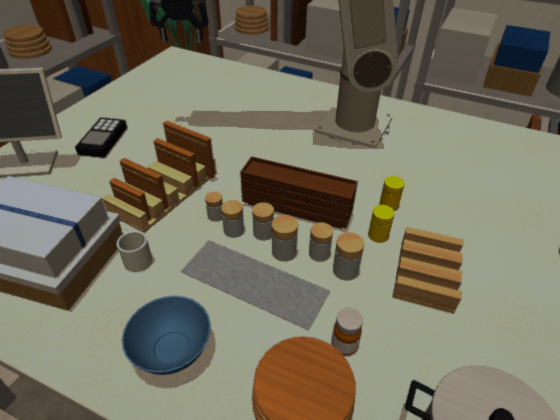

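The top view shows image up as +x. The mat is at (283,150), the pile at (287,250), the rack at (147,222) and the crate at (432,212) with four boards. Six canister lids lie along row ~195, with yellow look-alikes at (196,252) and (196,303). Next I measure them by colour masks.

Run:
```python
from h import *
c=shot('top');im=c['color'];hsv=cv2.cvtColor(im,cv2.COLOR_RGB2HSV)
for n,p in dict(lidL=(208,188),lidm=(240,201),mat=(283,150),tray=(287,252),rack=(147,208),rack2=(147,190),slot=(147,199),board=(435,160),board2=(440,185),crate=(430,215),table=(300,320),yel=(196,252)).items(): print(n,im[p[1],p[0]],hsv[p[1],p[0]])
b=cv2.resize(im[130:290,370:500],None,fx=4,fy=4,interpolation=cv2.INTER_CUBIC)
a=cv2.resize(im[160:280,100:200],None,fx=4,fy=4,interpolation=cv2.INTER_CUBIC)
o=np.zeros((600,800,3),np.uint8);b=b[:600,:400] if 0 else cv2.resize(b,(480,590));o[:590,:480]=b;a=cv2.resize(a,(310,372));o[:372,485:795]=a
cv2.imwrite('pics/crop1.png',o[:,:,::-1])
```

```text
lidL [125 115  72] [ 24 108 125]
lidm [125 112  69] [ 23 114 125]
mat [93 93 92] [30  3 93]
tray [63 33 17] [ 10 186  63]
rack [126  96  61] [ 16 132 126]
rack2 [125 111  69] [ 22 114 125]
slot [123 111  69] [ 23 112 123]
board [116  67  32] [ 13 185 116]
board2 [115  66  32] [ 12 184 115]
crate [112 110  74] [ 28  87 112]
table [124 129 122] [ 51  14 129]
yel [124 129  15] [ 31 225 129]
```

View pics/crop1.png

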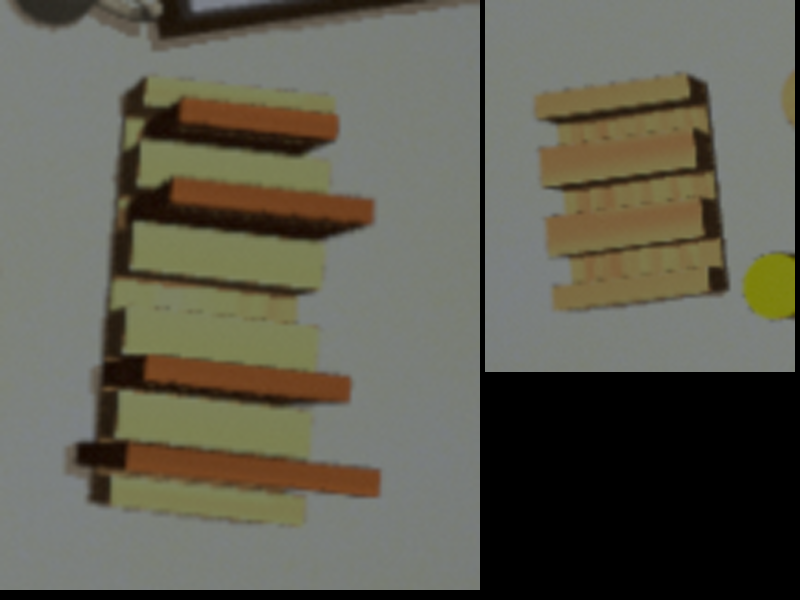

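The crop shows four boards in the crate (third slot empty), with orange top edges, and the rack's bars with three empty slots.

```bash
cat > meas.py <<'E'
from h import *
def cnts(m,amin):
    return [q for q in cv2.findContours(m.astype(np.uint8),cv2.RETR_EXTERNAL,cv2.CHAIN_APPROX_NONE)[0] if cv2.contourArea(q)>amin]
def rect(c,q,z):
    P=ray(c,q.reshape(-1,2),z)[:,:2]
    r=cv2.minAreaRect((P*1000).astype(np.float32));b=cv2.boxPoints(r)
    e=[b[1]-b[0],b[2]-b[1]];l=max(e,key=np.linalg.norm)
    a=np.degrees(np.arctan2(l[1],l[0]))%180
    return np.round(r[0],1),np.round(sorted(r[1]),1),round(a,2)
def boards(c,zs=(.092,.11,.13)):
    h=cv2.cvtColor(c['color'],cv2.COLOR_RGB2HSV).astype(int);H,S,V=h[...,0],h[...,1],h[...,2]
    return [[rect(c,q,z) for z in zs] for q in cnts((H<17)&(S>150)&(V>85),60)]
E
python3 - <<'E'
from meas import *
c=shot('top');im=c['color'];h=cv2.cvtColor(im,cv2.COLOR_RGB2HSV).astype(int);H,S,V=h[...,0],h[...,1],h[...,2]
def box(m,x0,x1,y0,y1):
    r=np.zeros_like(m);r[y0:y1,x0:x1]=m[y0:y1,x0:x1];return r
print('boards')
for q in cnts(box((H<17)&(S>150)&(V>85),385,500,140,275),60):
    print([rect(c,q,z) for z in (.092,.11,.13)])
print('cans')
for q in cnts(box((H>15)&(H<30)&(S>70)&(V>80),190,380,165,225),60):
    (x,y),r=cv2.minEnclosingCircle(q.astype(np.float32));a=cv2.contourArea(q)+0.5*len(q)
    m=cv2.moments(q);p=(m['m10']/m['m00'],m['m01']/m['m00'])
    k=K(c)[0][0,0]
    for z in(.062,.076,.09): print(np.round(p,1),z,(ray(c,[p],z)[0]*1000).round(1),'diam',round(2*np.sqrt(a/np.pi)/k*(.954-z)*1000,1))
m=(S<14)&(V<105);print('mat',[rect(c,q,.003) for q in cnts(box(m,215,352,120,180),2000)])
m=(S>150)&(H<16);print('tray',[rect(c,q,.105) for q in cnts(box(m,215,360,225,280),1000)])
m=(H>10)&(H<30)&(S>70)&(V>95)
print('rackbars',[rect(c,q,.05) for q in cnts(box(m,110,178,175,270),60)])
m=(H>20)&(H<34)&(S>50)&(V>90)
print('cratebars',[rect(c,q,.05) for q in cnts(box(m,390,470,140,280),60)])
E
```

```text
boards
[(array([ 423.8, -327.6]), array([ 16.3, 146.1]), np.float32(84.24)), (array([ 424.3, -321.1]), array([ 16. , 143.1]), np.float32(84.24)), (array([ 424.9, -313.8]), array([ 15.6, 139.7]), np.float32(84.24))]
[(array([ 477. , -325.6]), array([ 14.8, 118.3]), np.float32(83.35)), (array([ 476.4, -319.2]), array([ 14.5, 115.8]), np.float32(83.35)), (array([ 475.7, -312. ]), array([ 14.1, 113.1]), np.float32(83.35))]
[(array([ 581.8, -344.6]), array([ 13.9, 119.2]), np.float32(83.72)), (array([ 579. , -337.8]), array([ 13.6, 116.7]), np.float32(83.72)), (array([ 575.9, -330.1]), array([ 13.3, 113.9]), np.float32(83.72))]
[(array([ 631.1, -338.7]), array([14.6, 91.9]), np.float32(83.77)), (array([ 627.3, -331.9]), array([14.3, 90. ]), np.float32(83.77)), (array([ 623. , -324.4]), array([13.9, 87.8]), np.float32(83.77))]
cans
[360.4 201.9] 0.062 [ 545.9 -168.1   62. ] diam 38.7
[360.4 201.9] 0.076 [ 544.4 -165.7   76. ] diam 38.1
[360.4 201.9] 0.09 [ 542.9 -163.3   90. ] diam 37.5
[302.6 201.1] 0.062 [548.1 -39.1  62. ] diam 47.0
[302.6 201.1] 0.076 [546.5 -38.7  76. ] diam 46.2
[302
[... 790 characters left out ...]
]
rackbars [(array([440.9, 312.7]), array([ 38. , 129.7]), np.float32(97.6)), (array([486.4, 318.9]), array([ 46.4, 129.8]), np.float32(97.58)), (array([537. , 325.7]), array([ 44.3, 129.8]), np.float32(97.34)), (array([574.8, 336.6]), array([ 17.3, 118.3]), np.float32(97.3))]
cratebars [(array([ 403.9, -315.3]), array([ 21. , 118.9]), np.float32(83.77)), (array([ 450.5, -320.2]), array([ 31.1, 118.6]), np.float32(83.48)), (array([ 510.9, -322.1]), array([ 45.1, 128.6]), np.float32(84.63)), (array([ 554.3, -332. ]), array([ 30., 119.]), np.float32(83.64)), (array([ 609.3, -337.1]), array([ 28.1, 118. ]), np.float32(87.76)), (array([ 654.7, -343.6]), array([ 17.1, 118.8]), np.float32(87.71))]
```

Request:
{"op": "apply_moves", "data": {"moves": [[[0,0,0,-7.9],[0,0,0,-7.9],[0,0,0,-7.9],[0,0,0,-7.9],[0,0,0,-7.9],[0,0,0,-7.9],[0,0,0,-7.9],[0,0,0,-7.9],[0,0,0,-7.9],[0,0,0,0]]], "hand": 1}}

```text
clock: 1.25
eef_pos: [0.2072, -0.4533, 0.2461]
tool_rot: [0.997, 0.075, -0.001, -0.002]
ft_force: [-0.6, -0.6, 0.4]
grip_width: 0.0854
```

```bash
cat > go.py <<'E'
import sys
from h import *
from scipy.spatial.transform import Rotation as R
def pose():
    o=telemetry.get_obs();M=R.from_quat(o['tool_rot']).as_matrix()
    return o,o['eef_pos']*1000,M
def go(x,y,z,yaw):
    o,p,M=pose();a=np.degrees(np.arctan2(M[1,0],M[0,0]))
    d=M.T@(np.array([x,y,z])-p)
    t=(a-yaw+180)%360-180
    r=np.radians(t);d2=np.array([d[0]*np.cos(r)+d[1]*np.sin(r),-d[0]*np.sin(r)+d[1]*np.cos(r),d[2]])
    print('t',round(o['clock'],2),'pos',p.round(1),'yaw',a.round(2),'tilt',np.degrees(np.arccos(-M[2,2])).round(2),'w',round(o['grip_width']*1000,1),'F',o['ft_force'].round(1))
    print('shift',d.round(1),'turn',t.round(2),'shift after turn',d2.round(1))
if __name__=='__main__': go(*map(float,sys.argv[1:]))
E
python3 go.py 438.3 -3.3 200 5.5
```

```text
t 1.25 pos [ 207.2 -453.3  246.1] yaw 8.57 tilt 0.3 w 85.4 F [-0.6 -0.6  0.4]
shift [ 295.6 -410.4   47.7] turn 3.07 shift after turn [ 273.2 -425.6   47.7]
```

Request:
{"op": "apply_moves", "data": {"moves": [[[27,-41,2,3],[27,-41,3,0],[27,-41,3,0],[27,-41,3,0],[27,-41,3,0],[27,-41,3,0],[27,-41,3,0],[27,-41,3,0],[27,-41,3,0],[20,-30,3,0]]]}}

```text
clock: 2.25
eef_pos: [0.4412, -0.029, 0.2176]
tool_rot: [1.0, 0.024, 0.002, -0.0]
ft_force: [1.2, -1.4, 0.0]
grip_width: 0.0853
```

```bash
python3 -c "
from h import *
shot('wrist','w2.png')
c=shot('top');h=1"; python3 go.py 438.3 -3.3 150 5.5
```

```text
t 2.35 pos [442.  -27.9 217.1] yaw 3.02 tilt 0.24 w 85.0 F [ 0.1 -0.8 -0.3]
shift [ -2.6 -24.7  67.2] turn -2.48 shift after turn [ -1.6 -24.8  67.2]
```

View pics/w2.png

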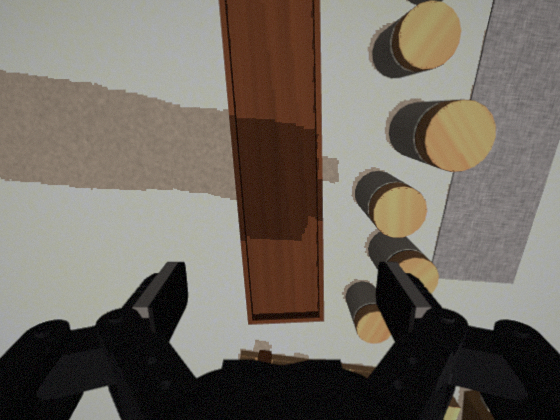

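The wrist view shows the tray running from (270,0) to (285,320), its near end at row ~320, between the open fingers at (160,300) and (400,300). Next I refine the tray pose from this view.

Run:
```python
from meas import *
c=shot('wrist');im=c['color'];h=cv2.cvtColor(im,cv2.COLOR_RGB2HSV).astype(int)
m=(h[...,1]>130)&(h[...,0]<18)
m[:, :200]=0;m[:,345:]=0;m[330:]=0
L=[];Rr=[]
for v in list(range(10,110,5))+list(range(245,300,5)):
    u=np.where(m[v])[0]
    if len(u)>20: L.append((u[0]-.5,v));Rr.append((u[-1]+.5,v))
A=ray(c,L,.105)*1000;B=ray(c,Rr,.105)*1000
pa=np.polyfit(A[:,1],A[:,0],1);pb=np.polyfit(B[:,1],B[:,0],1)
print('xedge at y=0',pa,pb,'res',np.abs(np.polyval(pa,A[:,1])-A[:,0]).max(),np.abs(np.polyval(pb,B[:,1])-B[:,0]).max())
u=[(x,np.where(m[:330,x])[0].max()+.5) for x in range(262,315,5)];E=ray(c,u,.105)*1000;print('end',E[::3].round(1))
```

```text
xedge at y=0 [-9.52392313e-02  4.03803747e+02] [-9.31624521e-02  4.69148892e+02] res 0.3725691860504412 0.5640329526004848
end [[ 430.  -133.5  105. ]
 [ 443.  -132.8  105. ]
 [ 456.  -131.2  105. ]
 [ 469.  -130.5  105. ]]
```

Request:
{"op": "apply_moves", "data": {"moves": [[[-2,-13,10,-2.4],[-1,-13,12,0],[0,-2,15,0],[0,0,15,0],[0,0,10,0],[0,0,5,0],[0,0,0,0],[0,0,0,0],[0,0,0,0],[0,0,0,0]]]}}

```text
clock: 3.4
eef_pos: [0.4342, -0.0085, 0.1503]
tool_rot: [0.999, 0.035, 0.002, 0.002]
ft_force: [0.4, -0.2, -0.4]
grip_width: 0.0856
```

```bash
python3 go.py 437 -2 99 5.4
```

```text
t 3.4 pos [434.2  -8.5 150.3] yaw 4.07 tilt 0.32 w 85.6 F [ 0.4 -0.2 -0.4]
shift [ 3.  -6.5 51.3] turn -1.33 shift after turn [ 3.2 -6.4 51.3]
```

Request:
{"op": "apply_moves", "data": {"moves": [[[3,-7,5,-1.5],[1,-1,12,0],[0,0,12,0],[0,0,10,0],[0,0,6,0],[0,0,4,0],[0,0,1,0],[0,0,0,0],[0,0,0,0],[0,0,0,0]]]}}

```text
clock: 4.4
eef_pos: [0.4413, 0.0022, 0.0996]
tool_rot: [0.999, 0.052, 0.005, 0.001]
ft_force: [-0.5, -0.7, -0.2]
grip_width: 0.0852
```

```bash
python3 go.py 437 -2 99 5.4; python3 -c "
from h import *
shot('wrist','w3.png');c=shot('scene');cv2.imwrite('pics/s3.png',cv2.resize(c['color'][100:280,180:420,::-1],None,fx=3,fy=3))"
```

```text
t 4.4 pos [441.3   2.2  99.6] yaw 5.98 tilt 0.64 w 85.2 F [-0.5 -0.7 -0.2]
shift [-4.7  3.8  0.6] turn 0.58 shift after turn [-4.7  3.8  0.6]
```

View pics/s3.png

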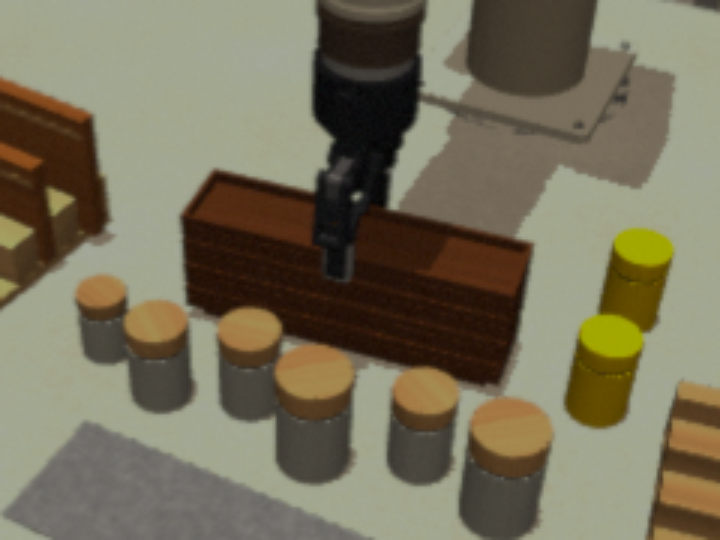

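The crop shows the outer finger's tip at (338,278), i.e. scene pixel (292.7,192.7), overlapping the top tray's side. I check its height.

```bash
python3 -c "
from h import *
c=shot('scene')
for z in (.08,.085,.09,.095,.1): print(z,ray(c,[(292.7,192.7)],z)[0].round(4))
c=cams.camera('scene');print(proj(c,[[.49,.004,.082],[.49,.004,.095]]))"
```

```text
0.08 [0.4711 0.0028 0.08  ]
0.085 [0.4765 0.0051 0.085 ]
0.09 [0.4819 0.0074 0.09  ]
0.095 [0.4873 0.0097 0.095 ]
0.1 [0.4927 0.012  0.1   ]
[[289.73094057 197.05526408]
 [289.89052885 192.66146495]]
```

Request:
{"op": "apply_moves", "data": {"moves": [[[-4,4,0,0.5],[-1,0,0,0],[0,0,0,0],[0,0,0,0],[0,0,0,0],[0,0,0,0],[0,0,0,0],[0,0,0,0],[0,0,0,0],[0,0,0,0]]]}}

```text
clock: 5.6
eef_pos: [0.4363, -0.0027, 0.0997]
tool_rot: [0.999, 0.047, 0.006, 0.001]
ft_force: [-0.7, -0.6, 0.6]
grip_width: 0.085
```

```bash
python3 go.py 437 -2 99 5.4
```

```text
t 5.6 pos [436.3  -2.7  99.7] yaw 5.43 tilt 0.66 w 85.0 F [-0.7 -0.6  0.6]
shift [ 0.8 -0.7  0.7] turn 0.03 shift after turn [ 0.8 -0.7  0.7]
```

Request:
{"op": "apply_moves", "data": {"moves": [[[0,0,4,0],[0,0,0,0],[0,0,0,0],[0,0,0,0],[0,0,0,0],[0,0,0,0],[0,0,0,0],[0,0,0,0],[0,0,0,0],[0,0,0,0]]]}}

```text
clock: 6.6
eef_pos: [0.4364, -0.0027, 0.0953]
tool_rot: [0.999, 0.047, 0.006, 0.001]
ft_force: [-0.2, -0.3, 0.1]
grip_width: 0.0854
```

Request:
{"op": "apply_moves", "data": {"moves": [[[0,0,0,0],[0,0,0,0],[0,0,0,0],[0,0,0,0],[0,0,0,0],[0,0,0,0],[0,0,0,0],[0,0,0,0],[0,0,0,0],[0,0,0,0]]], "hand": -1}}

```text
clock: 7.6
eef_pos: [0.437, -0.0027, 0.0959]
tool_rot: [0.999, 0.047, 0.006, 0.001]
ft_force: [0.4, 0.5, 1.1]
grip_width: 0.0646
```

```bash
python3 go.py 437 -2 250 5.4
```

```text
t 7.6 pos [437.   -2.7  95.9] yaw 5.43 tilt 0.73 w 64.6 F [0.4 0.5 1.1]
shift [   2.    -0.2 -154.1] turn 0.03 shift after turn [   2.    -0.2 -154.1]
```

Request:
{"op": "apply_moves", "data": {"moves": [[[0,0,-4,0],[0,0,-8,0],[0,0,-12,0],[0,0,-20,0],[0,0,-20,0],[0,0,-20,0],[0,0,-15,0],[0,0,-5,0],[0,0,0,0],[0,0,0,0]]]}}

```text
clock: 8.6
eef_pos: [0.4311, -0.0025, 0.203]
tool_rot: [0.999, 0.047, 0.001, 0.001]
ft_force: [-0.1, -0.1, -2.7]
grip_width: 0.0649
```

```bash
python3 go.py 679 6 200 -2.1; python3 -c "
from h import *
c=shot('scene');cv2.imwrite('pics/s4.png',cv2.resize(c['color'][60:280,150:430,::-1],None,fx=2.5,fy=2.5))"
```

```text
t 8.6 pos [431.1  -2.5 203. ] yaw 5.43 tilt 0.17 w 64.9 F [-0.1 -0.1 -2.7]
shift [247.6  15.    3.5] turn 7.53 shift after turn [247.4 -17.6   3.5]
```

View pics/s4.png

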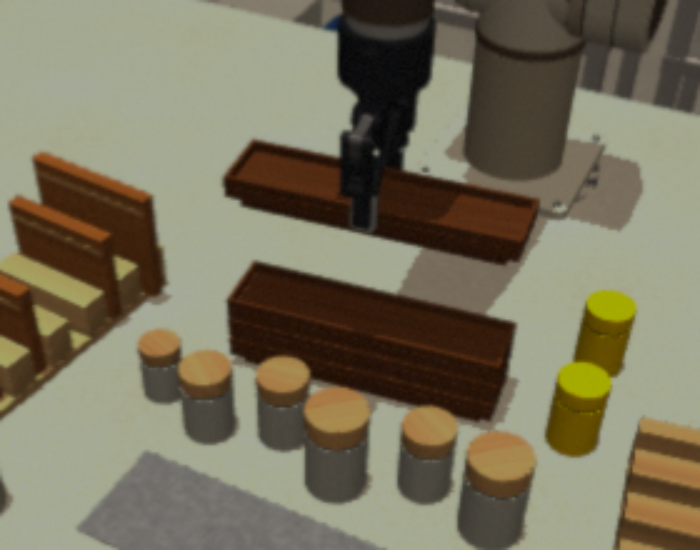

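The picture shows only the top tray in the gripper, with the rest of the pile left square below.

Request:
{"op": "apply_moves", "data": {"moves": [[[20,0,0,3.5],[30,-2,0,3],[30,-3,0,1],[30,-3,0,0],[30,-3,0,0],[30,-3,0,0],[30,-2,0,0],[25,-1,0,0],[10,0,0,0],[0,0,0,0]]]}}

```text
clock: 9.65
eef_pos: [0.6671, 0.0107, 0.1839]
tool_rot: [1.0, -0.021, -0.013, 0.001]
ft_force: [-1.3, 0.3, -2.5]
grip_width: 0.0644
```

```bash
python3 go.py 679 6 80 -2.1; python3 -c "
from meas import *
c=shot('wrist','w5.png')"
```

```text
t 9.65 pos [667.1  10.7 183.9] yaw -2.39 tilt 1.47 w 64.4 F [-1.3  0.3 -2.5]
shift [ 14.7   3.8 103.5] turn -0.29 shift after turn [ 14.7   3.9 103.5]
```

View pics/w5.png

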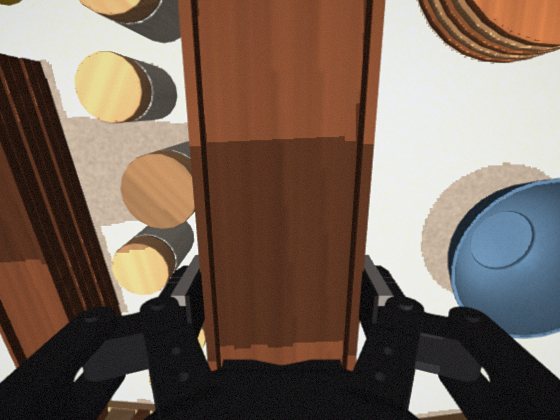

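The wrist view shows the tray held centrally between the fingers, free of cans (left) and bowl (right). Next I descend towards the mat.

Request:
{"op": "apply_moves", "data": {"moves": [[[7,2,15,0],[5,1,20,0],[0,0,20,0],[0,0,20,0],[0,0,20,0],[0,0,10,0],[0,0,5,0],[0,0,0,0],[0,0,0,0],[0,0,0,0]]]}}

```text
clock: 10.7
eef_pos: [0.6693, 0.0055, 0.0637]
tool_rot: [1.0, -0.021, -0.017, 0.002]
ft_force: [0.2, -0.4, -3.0]
grip_width: 0.0649
```

```bash
python3 go.py 679 7 60 -2.1; python3 -c "
from meas import *
c=shot('top');im=c['color'];cv2.imwrite('pics/t6.png',cv2.resize(im[100:220,180:390,::-1],None,fx=3.5,fy=3.5))"
```

```text
t 10.7 pos [669.3   5.5  63.7] yaw -2.43 tilt 1.98 w 64.9 F [ 0.2 -0.4 -3. ]
shift [ 9.7 -1.9  3.3] turn -0.33 shift after turn [ 9.7 -1.9  3.3]
```

View pics/t6.png

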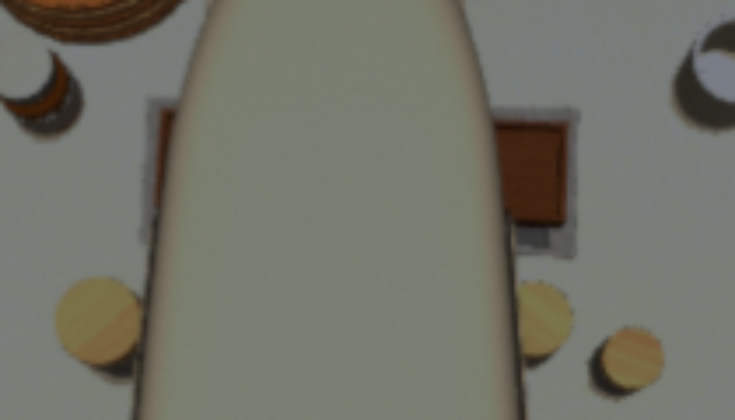

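The top crop shows the tray over the mat, with its left end at (158,~150) and right end at (567,~170), and grey mat around it.

Run:
```python
from meas import *
c=shot('top');h=cv2.cvtColor(c['color'],cv2.COLOR_RGB2HSV).astype(int)
m=(h[...,1]>120)&(h[...,0]<18)
g=lambda u,v:(u/3.5+180,v/3.5+100)
m2=m.copy();m2[:, :215]=0;m2[:,352:]=0;m2[:128]=0;m2[170:]=0
for v in (137,141,145,149): 
    u=np.where(m2[v])[0]; a=ray(c,[(u[0]-.5,v),(u[-1]+.5,v)],.073)*1000; print(v,u[0],u[-1],a.round(1).tolist())
for x in (330,334,338):
    w=np.where(m2[:,x])[0];a=ray(c,[(x,w[0]-.5),(x,w[-1]+.5)],.073)*1000;print(x,w[0],w[-1],a.round(1).tolist())
```

```text
137 226 341 [[693.2, 134.8, 73.0], [691.5, -126.8, 73.0]]
141 226 341 [[683.9, 134.6, 73.0], [682.3, -126.7, 73.0]]
145 225 341 [[674.7, 136.7, 73.0], [673.1, -126.5, 73.0]]
149 225 341 [[665.4, 136.6, 73.0], [663.9, -126.3, 73.0]]
330 135 163 [[697.3, -101.1, 73.0], [631.0, -100.2, 73.0]]
334 135 163 [[697.3, -110.1, 73.0], [630.9, -109.1, 73.0]]
338 135 163 [[697.2, -119.1, 73.0], [630.9, -118.0, 73.0]]
```

Request:
{"op": "apply_moves", "data": {"moves": [[[5,-1.5,5,-0.3],[5,-1.5,5,0],[1,0,5,0],[0,0,0,0],[0,0,0,0],[0,0,0,0],[0,0,0,0],[0,0,0,0],[0,0,0,0],[0,0,0,0]]]}}

```text
clock: 11.8
eef_pos: [0.6824, 0.0084, 0.0488]
tool_rot: [1.0, -0.018, -0.015, 0.002]
ft_force: [-0.0, 1.0, -2.3]
grip_width: 0.0652
```

```bash
python3 go.py 679.4 8.4 27 -2.1; python3 -c "
from go import *
print(pose()[2].round(4))"
```

```text
t 11.8 pos [682.4   8.4  48.8] yaw -2.1 tilt 1.77 w 65.2 F [-0.   1.  -2.3]
shift [-2.3 -0.  21.8] turn 0.0 shift after turn [-2.3 -0.  21.8]
[[ 0.9989 -0.0365 -0.0307]
 [-0.0366 -0.9993 -0.003 ]
 [-0.0306  0.0041 -0.9995]]
```

Request:
{"op": "apply_moves", "data": {"moves": [[[-2,0,5,0],[0,0,5,0],[0,0,5,0],[0,0,3,0],[0,0,2,0],[0,0,0,0],[0,0,0,0],[0,0,0,0],[0,0,0,0],[0,0,0,0]]]}}

```text
clock: 12.8
eef_pos: [0.6798, 0.0084, 0.028]
tool_rot: [1.0, -0.018, -0.015, 0.002]
ft_force: [-0.7, -0.6, -1.4]
grip_width: 0.0647
```

```bash
python3 go.py 679.8 8.4 27 -2.1
```

```text
t 12.8 pos [679.8   8.4  28. ] yaw -2.1 tilt 1.71 w 64.7 F [-0.7 -0.6 -1.4]
shift [ 0.1 -0.   1. ] turn 0.0 shift after turn [ 0.1 -0.   1. ]
```

Request:
{"op": "apply_moves", "data": {"moves": [[[0,0,1,0],[0,0,0,0],[0,0,0,0],[0,0,0,0],[0,0,0,0],[0,0,0,0],[0,0,0,0],[0,0,0,0],[0,0,0,0],[0,0,0,0]]]}}

```text
clock: 13.8
eef_pos: [0.68, 0.0084, 0.028]
tool_rot: [1.0, -0.018, -0.014, 0.002]
ft_force: [-1.0, 0.3, -0.4]
grip_width: 0.0656
```

Request:
{"op": "apply_moves", "data": {"moves": [[[0,0,0,0],[0,0,0,0],[0,0,0,0],[0,0,0,0],[0,0,0,0],[0,0,0,0],[0,0,0,0],[0,0,0,0],[0,0,0,0],[0,0,0,0]]], "hand": 1}}

```text
clock: 14.8
eef_pos: [0.6818, 0.0084, 0.0294]
tool_rot: [1.0, -0.018, -0.012, 0.002]
ft_force: [0.0, 0.0, 0.4]
grip_width: 0.0852
```

Request:
{"op": "apply_moves", "data": {"moves": [[[0,0,-10,0],[0,0,-20,0],[0,0,-30,0],[0,0,-30,0],[0,0,-30,0],[0,0,-30,0],[0,0,-20,0],[0,0,0,0],[0,0,0,0],[0,0,0,0]]]}}

```text
clock: 15.8
eef_pos: [0.6853, 0.0089, 0.2095]
tool_rot: [1.0, -0.018, -0.012, 0.002]
ft_force: [0.2, -0.3, -0.7]
grip_width: 0.0857
```

```bash
python3 go.py 570 -104 150 0
```

```text
t 15.8 pos [685.3   8.9 209.5] yaw -2.1 tilt 1.4 w 85.7 F [ 0.2 -0.3 -0.7]
shift [-109.6  116.8   62.6] turn -2.1 shift after turn [-113.8  112.7   62.6]
```

Request:
{"op": "apply_moves", "data": {"moves": [[[-11,12,5,-2.1],[-14,14,8,0],[-14,14,8,0],[-14,14,8,0],[-14,14,8,0],[-14,14,8,0],[-14,14,6,0],[-8,8,5,0],[0,0,0,0],[0,0,0,0]]]}}

```text
clock: 16.8
eef_pos: [0.5654, -0.0965, 0.1364]
tool_rot: [1.0, 0.002, -0.028, -0.001]
ft_force: [0.5, -0.1, 0.4]
grip_width: 0.0855
```

```bash
cat > lids.py <<'E'
from meas import *
def lids(c,z=.076,amin=300):
    h=cv2.cvtColor(c['color'],cv2.COLOR_RGB2HSV).astype(int);H,S,V=h[...,0],h[...,1],h[...,2]
    out=[]
    for q in cnts((H>10)&(H<30)&(S>70)&(V>90),amin):
        P=ray(c,q.reshape(-1,2),z)[:,:2]*1000
        (x,y),r=cv2.minEnclosingCircle(P.astype(np.float32))
        k=cv2.fitEllipse(P.astype(np.float32))
        if 15<r<35: out.append((np.round(k[0],1).tolist(),np.round(k[1],1).tolist()))
    return out
E
python3 go.py 570 -104 150 0
python3 - <<'E'
from lids import *
c=shot('wrist','w7.png')
for l in lids(c): print(l)
c=shot('top','t7.png')
h=cv2.cvtColor(c['color'],cv2.COLOR_RGB2HSV).astype(int)
m=(h[...,1]>120)&(h[...,0]<18);m[:,:215]=0;m[:,352:]=0;m[:120]=0;m[178:]=0
print([rect(c,q,.036) for q in cnts(m,300)])
E
```

```text
t 16.8 pos [565.4 -96.5 136.4] yaw 0.18 tilt 3.2 w 85.5 F [ 0.5 -0.1  0.4]
shift [  3.8   7.5 -13.9] turn 0.18 shift after turn [  3.8   7.5 -13.9]
([546.1, -156.6], [35.9, 36.2])
([567.7, -102.8], [46.3, 46.8])
([545.0, -36.9], [46.7, 46.9])
([577.2, 20.2], [25.9, 61.7])
[(array([679. ,  25.6]), array([ 67.4, 225.8]), np.float32(88.02))]
```

View pics/t7.png

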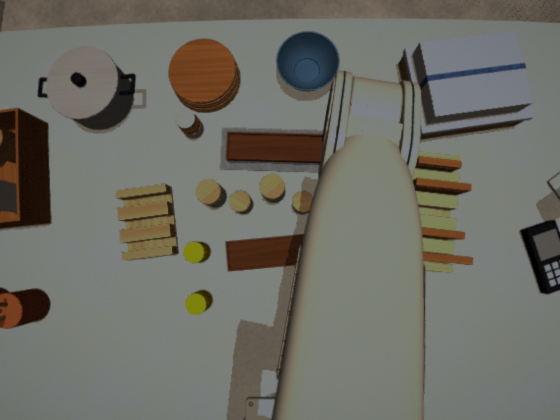

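The top view shows the tray inside the mat (228–325, 133–162), measured x 679.0, yaw −2°, centre y ≈ 6.5 against the mat at (679.4, 7.4, −2.1°). Nothing else has moved.

Request:
{"op": "apply_moves", "data": {"moves": [[[3,7,-2,0.2],[0,0,0,0],[0,0,0,0],[0,0,0,0],[0,0,0,0],[0,0,0,0],[0,0,0,0],[0,0,0,0],[0,0,0,0],[0,0,0,0]]]}}

```text
clock: 17.9
eef_pos: [0.5718, -0.102, 0.1395]
tool_rot: [1.0, 0.002, -0.026, -0.0]
ft_force: [-0.5, -0.3, 0.6]
grip_width: 0.0854
```

```bash
sed -i "s/print('shift'/print('zax',M[:,2].round(4));print('shift'/" go.py; python3 go.py 568.5 -103.4 46 0
```

```text
t 17.9 pos [ 571.8 -102.   139.5] yaw 0.19 tilt 2.98 w 85.4 F [-0.5 -0.3  0.6]
zax [-5.200e-02  5.000e-04 -9.986e-01]
shift [ 1.5  1.4 93.5] turn 0.19 shift after turn [ 1.5  1.4 93.5]
```

Request:
{"op": "apply_moves", "data": {"moves": [[[1,1,10,0],[0,0,15,0],[0,0,15,0],[0,0,15,0],[0,0,15,0],[0,0,10,0],[0,0,6,0],[0,0,3,0],[0,0,0,0],[0,0,0,0]]]}}

```text
clock: 18.9
eef_pos: [0.568, -0.1036, 0.044]
tool_rot: [1.0, 0.001, -0.026, -0.0]
ft_force: [-0.6, 0.6, -0.2]
grip_width: 0.0858
```

```bash
python3 go.py 568.5 -103.4 46 0
```

```text
t 18.9 pos [ 568.  -103.6   44. ] yaw 0.16 tilt 2.97 w 85.8 F [-0.6  0.6 -0.2]
zax [-5.180e-02  4.000e-04 -9.987e-01]
shift [ 0.4 -0.2 -2. ] turn 0.16 shift after turn [ 0.4 -0.2 -2. ]
```

Request:
{"op": "apply_moves", "data": {"moves": [[[0,0,0,0],[0,0,0,0],[0,0,0,0],[0,0,0,0],[0,0,0,0],[0,0,0,0],[0,0,0,0],[0,0,0,0],[0,0,0,0],[0,0,0,0]]], "hand": -1}}

```text
clock: 19.9
eef_pos: [0.5696, -0.1038, 0.0463]
tool_rot: [1.0, 0.001, -0.024, 0.0]
ft_force: [1.0, -0.9, -0.9]
grip_width: 0.047
```

Request:
{"op": "apply_moves", "data": {"moves": [[[0,0,-4,0],[0,0,-8,0],[0,0,-12,0],[0,0,-15,0],[0,0,-15,0],[0,0,-15,0],[0,0,-12,0],[0,0,-6,0],[0,0,0,0],[0,0,0,0]]]}}

```text
clock: 20.9
eef_pos: [0.5744, -0.1038, 0.1424]
tool_rot: [1.0, 0.002, -0.022, 0.0]
ft_force: [0.3, 0.3, -2.4]
grip_width: 0.0467
```

```bash
python3 go.py 677 -68 130 -2
```

```text
t 20.9 pos [ 574.4 -103.8  142.4] yaw 0.17 tilt 2.58 w 46.7 F [ 0.3  0.3 -2.4]
zax [-4.50e-02 -8.00e-04 -9.99e-01]
shift [103.1 -35.5   7.8] turn 2.17 shift after turn [101.7 -39.4   7.8]
```

Request:
{"op": "apply_moves", "data": {"moves": [[[8,-3,0,1],[12,-4,0,1],[14,-6,0,0],[14,-6,0,0],[14,-6,0,0],[14,-6,0,0],[12,-4,0,0],[6,-2,0,0],[0,0,0,0],[0,0,0,0]]]}}

```text
clock: 21.9
eef_pos: [0.6716, -0.0658, 0.1274]
tool_rot: [0.999, -0.02, -0.03, -0.0]
ft_force: [0.2, -0.8, -2.5]
grip_width: 0.0468
```

```bash
python3 go.py 676.6 -68 73.5 -2;python3 - <<'E'
from meas import *
c=shot('wrist','w8.png')
E
```

```text
t 21.9 pos [671.6 -65.8 127.4] yaw -2.24 tilt 3.41 w 46.8 F [ 0.2 -0.8 -2.5]
zax [-0.0595  0.0017 -0.9982]
shift [ 8.3  2.  53.5] turn -0.24 shift after turn [ 8.3  2.  53.5]
```

View pics/w8.png

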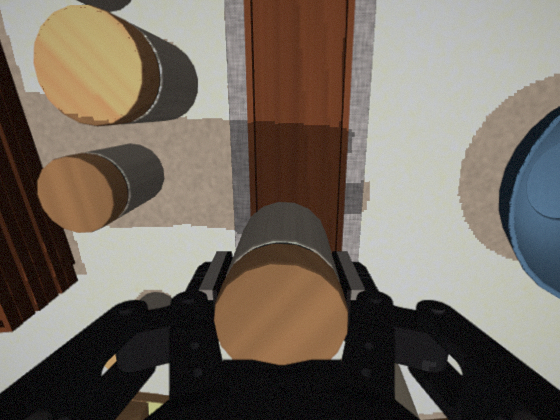

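The wrist view shows the canister held over the tray; tray spans columns 247–352 at the top, mat margins nearly equal on both sides.

Run:
```python
from meas import *
c=shot('wrist');h=cv2.cvtColor(c['color'],cv2.COLOR_RGB2HSV).astype(int)
m=(h[...,1]>130)&(h[...,0]<18);m[:,:225]=0;m[:,375:]=0
L=[];R_=[]
for v in range(5,115,5):
    u=np.where(m[v])[0];L.append((u[0]-.5,v));R_.append((u[-1]+.5,v))
A=ray(c,L,.036)*1000;B=ray(c,R_,.036)*1000
pa=np.polyfit(A[:,1],A[:,0],1);pb=np.polyfit(B[:,1],B[:,0],1);print(pa,pb,(pa+pb)/2,np.polyval((pa+pb)/2,[-68,7]))
g=(h[...,1]<25)&(h[...,2]<150)
for v in (20,50,80,100):
    u=np.where(g[v,200:400])[0]+200;u=u[(u>215)&(u<390)];print(v,(ray(c,[(u[0]-.5,v),(u[-1]+.5,v)],.003)*1000).round(1).tolist())
```

```text
[3.54945148e-02 6.45224328e+02] [3.65811455e-02 7.10867395e+02] [3.60378301e-02 6.78045861e+02] [675.59528893 678.29812619]
20 [[627.9, 69.8, 3.0], [732.1, 64.3, 3.0]]
50 [[626.9, 50.5, 3.0], [731.4, 45.4, 3.0]]
80 [[626.6, 30.2, 3.0], [730.7, 25.6, 3.0]]
100 [[626.2, 16.1, 3.0], [729.8, 11.9, 3.0]]
```

Request:
{"op": "apply_moves", "data": {"moves": [[[4,1,5,-0.2],[4,1,8,0],[0,0,8,0],[0,0,5,0],[0,0,0,0],[0,0,0,0],[0,0,0,0],[0,0,0,0],[0,0,0,0],[0,0,0,0]]]}}

```text
clock: 23.0
eef_pos: [0.6771, -0.0695, 0.1]
tool_rot: [0.999, -0.019, -0.03, -0.0]
ft_force: [-0.1, -0.5, -1.3]
grip_width: 0.0468
```

```bash
python3 go.py 676.6 -68 73.5 -2
```

```text
t 23.0 pos [677.1 -69.5 100. ] yaw -2.13 tilt 3.38 w 46.8 F [-0.1 -0.5 -1.3]
zax [-0.059   0.0017 -0.9983]
shift [ 1.  -1.5 26.5] turn -0.13 shift after turn [ 1.  -1.5 26.5]
```

Request:
{"op": "apply_moves", "data": {"moves": [[[0.7,-1,6,0],[0,0,8,0],[0,0,6,0],[0,0,4,0],[0,0,2,0],[0,0,0,0],[0,0,0,0],[0,0,0,0],[0,0,0,0],[0,0,0,0]]]}}

```text
clock: 24.0
eef_pos: [0.6767, -0.0683, 0.0735]
tool_rot: [0.999, -0.019, -0.029, -0.0]
ft_force: [-0.2, 0.2, 0.5]
grip_width: 0.0471
```

```bash
python3 go.py 676.2 -68 73.5 -2
```

```text
t 24.0 pos [676.7 -68.3  73.5] yaw -2.12 tilt 3.27 w 47.1 F [-0.2  0.2  0.5]
zax [-0.057   0.0016 -0.9984]
shift [-0.6 -0.3  0. ] turn -0.12 shift after turn [-0.6 -0.3  0. ]
```

Request:
{"op": "apply_moves", "data": {"moves": [[[0,0,0,0],[0,0,0,0],[0,0,0,0],[0,0,0,0],[0,0,0,0],[0,0,0,0],[0,0,0,0],[0,0,0,0],[0,0,0,0],[0,0,0,0]]], "hand": 1}}

```text
clock: 25.0
eef_pos: [0.6776, -0.0685, 0.0743]
tool_rot: [0.999, -0.019, -0.027, -0.0]
ft_force: [-0.1, 0.1, -1.3]
grip_width: 0.0853
```

Request:
{"op": "apply_moves", "data": {"moves": [[[0,0,-6,0],[0,0,-10,0],[0,0,-15,0],[0,0,-15,0],[0,0,-15,0],[0,0,-10,0],[0,0,-6,0],[0,0,0,0],[0,0,0,0],[0,0,0,0]]]}}

```text
clock: 26.0
eef_pos: [0.6825, -0.0686, 0.1583]
tool_rot: [0.999, -0.019, -0.026, -0.0]
ft_force: [0.3, 0.5, -0.7]
grip_width: 0.0858
```

```bash
python3 go.py 545.5 -37.5 150 0
```

```text
t 26.0 pos [682.5 -68.6 158.3] yaw -2.13 tilt 3.02 w 85.8 F [ 0.3  0.5 -0.7]
zax [-0.0526  0.0011 -0.9986]
shift [-137.4  -26.    15.6] turn -2.13 shift after turn [-136.3  -31.    15.6]
```

Request:
{"op": "apply_moves", "data": {"moves": [[[-10,-3,0,-2],[-15,-4,0,0],[-18,-4,0,0],[-18,-4,0,0],[-18,-4,0,0],[-18,-4,0,0],[-15,-3,0,0],[-8,-2,0,0],[0,0,0,0],[0,0,0,0]]]}}

```text
clock: 27.0
eef_pos: [0.5538, -0.0389, 0.1562]
tool_rot: [0.999, -0.001, -0.034, -0.001]
ft_force: [-0.3, -0.2, -0.8]
grip_width: 0.0851
```

```bash
python3 go.py 545.5 -37.5 110 0
python3 - <<'E'
from lids import *
c=shot('wrist')
for l in lids(c): print(l)
E
```

```text
t 27.0 pos [553.8 -38.9 156.2] yaw -0.06 tilt 3.87 w 85.1 F [-0.3 -0.2 -0.8]
zax [-0.0675  0.0022 -0.9977]
shift [-5.1 -1.3 46.7] turn -0.06 shift after turn [-5.1 -1.3 46.7]
([545.1, -147.2], [22.4, 36.3])
([691.3, -82.2], [53.6, 53.8])
([544.9, -36.6], [46.4, 47.0])
([578.0, 30.8], [58.4, 58.7])
([546.0, 88.4], [14.8, 45.2])
```

Request:
{"op": "apply_moves", "data": {"moves": [[[0,0,-45,0],[0,0,-45,0],[0,0,-45,0],[0,0,-30,0],[0,0,0,0],[0,0,0,0],[0,0,0,0],[0,0,0,0],[0,0,0,0],[0,0,0,0]]]}}

```text
clock: 28.05
eef_pos: [0.5667, -0.0403, 0.3173]
tool_rot: [0.999, -0.001, -0.041, -0.001]
ft_force: [-0.1, 0.0, 0.4]
grip_width: 0.0853
```

```bash
python3 go.py 545.5 -37.5 110 0
```

```text
t 28.05 pos [566.7 -40.3 317.3] yaw -0.12 tilt 4.66 w 85.3 F [-0.1  0.   0.4]
zax [-0.0811  0.003  -0.9967]
shift [ -4.3  -2.2 208.4] turn -0.12 shift after turn [ -4.3  -2.2 208.4]
```

Request:
{"op": "apply_moves", "data": {"moves": [[[0,0,45,0],[0,0,45,0],[0,0,45,0],[0,0,25,0],[0,0,0,0],[0,0,0,0],[0,0,0,0],[0,0,0,0],[0,0,0,0],[0,0,0,0]]]}}

```text
clock: 29.05
eef_pos: [0.5565, -0.0399, 0.1574]
tool_rot: [0.999, -0.001, -0.036, -0.001]
ft_force: [0.5, 0.2, -0.1]
grip_width: 0.0852
```

```bash
python3 go.py 545.5 -37.5 46 0
```

```text
t 29.05 pos [556.5 -39.9 157.4] yaw -0.12 tilt 4.1 w 85.2 F [ 0.5  0.2 -0.1]
zax [-0.0714  0.0024 -0.9974]
shift [ -3.   -2.2 111.9] turn -0.12 shift after turn [ -3.   -2.2 111.9]
```

Request:
{"op": "apply_moves", "data": {"moves": [[[0,0,0,0],[0,0,0,0],[0,0,0,0],[0,0,0,0],[0,0,0,0],[0,0,0,0],[0,0,0,0],[0,0,0,0],[0,0,0,0],[0,0,0,0]]]}}

```text
clock: 30.05
eef_pos: [0.5573, -0.04, 0.1586]
tool_rot: [0.999, -0.001, -0.035, -0.001]
ft_force: [0.3, 0.5, -0.4]
grip_width: 0.0853
```

Request:
{"op": "apply_moves", "data": {"moves": [[[2,0,-2,0],[-2,0,2,0],[2,0,-2,0],[-2,0,2,0],[2,0,-2,0],[-2,0,2,0],[2,0,-2,0],[-2,0,2,0],[0,0,0,0],[0,0,0,0]]]}}

```text
clock: 31.05
eef_pos: [0.5573, -0.04, 0.1586]
tool_rot: [0.999, -0.001, -0.035, -0.001]
ft_force: [0.4, 0.7, 0.2]
grip_width: 0.0853
```

Request:
{"op": "apply_moves", "data": {"moves": [[[0,0,0,0],[0,0,0,0],[0,0,0,0],[0,0,0,0],[0,0,0,0],[0,0,0,0],[0,0,0,0],[0,0,0,0],[0,0,0,0],[0,0,0,0]]]}}

```text
clock: 32.05
eef_pos: [0.5573, -0.04, 0.1586]
tool_rot: [0.999, -0.001, -0.034, -0.001]
ft_force: [0.3, 0.5, 0.1]
grip_width: 0.0855
```

```bash
python3 go.py 545.5 -37.5 46 0
```

```text
t 32.05 pos [557.3 -40.  158.6] yaw -0.12 tilt 3.96 w 85.5 F [0.3 0.5 0.1]
zax [-0.0689  0.0021 -0.9976]
shift [ -4.   -2.2 113.2] turn -0.12 shift after turn [ -4.   -2.2 113.2]
```

Request:
{"op": "apply_moves", "data": {"moves": [[[0,0,-6,0],[0,0,-10,0],[0,0,-15,0],[0,0,-15,0],[0,0,-15,0],[0,0,-15,0],[0,0,-10,0],[0,0,-5,0],[0,0,0,0],[0,0,0,0]]]}}

```text
clock: 33.05
eef_pos: [0.5645, -0.0402, 0.2584]
tool_rot: [0.999, -0.001, -0.033, -0.001]
ft_force: [-0.5, -0.2, -0.7]
grip_width: 0.0856
```

Request:
{"op": "apply_moves", "data": {"moves": [[[0,0,45,0],[0,0,45,0],[0,0,0,0],[0,0,0,0],[0,0,0,0],[0,0,0,0],[0,0,0,0],[0,0,0,0],[0,0,0,0],[0,0,0,0]]]}}

```text
clock: 34.05
eef_pos: [0.5632, -0.0404, 0.174]
tool_rot: [1.0, -0.001, -0.026, -0.0]
ft_force: [0.5, -0.2, 0.7]
grip_width: 0.0855
```

```bash
python3 go.py 545.5 -37.5 46 0
```

```text
t 34.05 pos [563.2 -40.4 174. ] yaw -0.12 tilt 3.01 w 85.5 F [ 0.5 -0.2  0.7]
zax [-0.0524  0.001  -0.9986]
shift [-10.9  -2.7 128.8] turn -0.12 shift after turn [-10.9  -2.7 128.8]
```

Request:
{"op": "apply_moves", "data": {"moves": [[[0,0,-6,0],[0,0,-10,0],[0,0,-15,0],[0,0,-15,0],[0,0,-15,0],[0,0,-15,0],[0,0,-10,0],[0,0,-5,0],[0,0,0,0],[0,0,0,0]]]}}

```text
clock: 35.05
eef_pos: [0.5683, -0.0405, 0.2735]
tool_rot: [1.0, -0.001, -0.025, -0.0]
ft_force: [-0.2, -0.7, 0.0]
grip_width: 0.0853
```

Request:
{"op": "apply_moves", "data": {"moves": [[[0,0,50,0],[0,0,48,0],[0,0,0,0],[0,0,0,0],[0,0,0,0],[0,0,0,0],[0,0,0,0],[0,0,0,0],[0,0,0,0],[0,0,0,0]]]}}

```text
clock: 36.05
eef_pos: [0.5685, -0.0407, 0.1822]
tool_rot: [1.0, -0.001, -0.018, 0.0]
ft_force: [0.6, -1.1, -0.4]
grip_width: 0.0852
```

Request:
{"op": "apply_moves", "data": {"moves": [[[0,0,-6,0],[0,0,-10,0],[0,0,-15,0],[0,0,-15,0],[0,0,-15,0],[0,0,-15,0],[0,0,-10,0],[0,0,-5,0],[0,0,0,0],[0,0,0,0]]]}}

```text
clock: 37.05
eef_pos: [0.5719, -0.0407, 0.2816]
tool_rot: [1.0, -0.001, -0.017, 0.0]
ft_force: [-0.9, -0.2, 1.0]
grip_width: 0.0852
```

Request:
{"op": "apply_moves", "data": {"moves": [[[0,0,50,0],[0,0,48,0],[0,0,0,0],[0,0,0,0],[0,0,0,0],[0,0,0,0],[0,0,0,0],[0,0,0,0],[0,0,0,0],[0,0,0,0]]]}}

```text
clock: 38.05
eef_pos: [0.5736, -0.0411, 0.1903]
tool_rot: [1.0, -0.001, -0.009, 0.001]
ft_force: [0.2, -0.0, 0.2]
grip_width: 0.0854
```

```bash
python3 go.py 545.5 -37.5 46 0
```

```text
t 38.05 pos [573.6 -41.1 190.3] yaw -0.12 tilt 1.07 w 85.4 F [ 0.2 -0.   0.2]
zax [-0.0186 -0.0014 -0.9998]
shift [-25.5  -3.7 144.8] turn -0.12 shift after turn [-25.4  -3.8 144.8]
```

Request:
{"op": "apply_moves", "data": {"moves": [[[-6,-1,0,0],[-8,-1,0,0],[-7,-1,0,0],[-3,0,0,0],[0,0,0,0],[0,0,0,0],[0,0,40,0],[0,0,38,0],[0,0,0,0],[0,0,0,0]]]}}

```text
clock: 39.05
eef_pos: [0.548, -0.038, 0.1139]
tool_rot: [1.0, -0.001, -0.006, 0.001]
ft_force: [0.7, 0.1, 0.2]
grip_width: 0.0855
```

```bash
python3 go.py 545.3 -37.2 46 0
```

```text
t 39.05 pos [548.  -38.  113.9] yaw -0.12 tilt 0.72 w 85.5 F [0.7 0.1 0.2]
zax [-0.0125 -0.0018 -0.9999]
shift [-1.8 -0.9 67.9] turn -0.12 shift after turn [-1.8 -0.9 67.9]
```

Request:
{"op": "apply_moves", "data": {"moves": [[[-1.8,-0.8,8,0],[0,0,15,0],[0,0,15,0],[0,0,15,0],[0,0,9,0],[0,0,4,0],[0,0,0,0],[0,0,0,0],[0,0,0,0],[0,0,0,0]]]}}

```text
clock: 40.05
eef_pos: [0.5551, -0.0377, 0.0573]
tool_rot: [1.0, -0.001, 0.005, 0.002]
ft_force: [0.5, -0.9, -0.4]
grip_width: 0.0854
```

```bash
python3 go.py 545.3 -37.2 46 0
```

```text
t 40.05 pos [555.1 -37.7  57.3] yaw -0.12 tilt 0.56 w 85.4 F [ 0.5 -0.9 -0.4]
zax [ 0.0093 -0.0031 -1.    ]
shift [-9.9 -0.5 11.2] turn -0.12 shift after turn [-9.9 -0.5 11.2]
```

Request:
{"op": "apply_moves", "data": {"moves": [[[-5,0,4,0],[-4,0,5,0],[0,0,2,0],[0,0,0,0],[0,0,0,0],[0,0,0,0],[0,0,0,0],[0,0,0,0],[0,0,0,0],[0,0,0,0]]]}}

```text
clock: 41.05
eef_pos: [0.5458, -0.0377, 0.0458]
tool_rot: [1.0, -0.001, 0.005, 0.002]
ft_force: [0.7, -0.6, 0.7]
grip_width: 0.0851
```

```bash
python3 go.py 545.3 -37.2 46 0
```

```text
t 41.05 pos [545.8 -37.7  45.8] yaw -0.12 tilt 0.62 w 85.1 F [ 0.7 -0.6  0.7]
zax [ 0.0104 -0.0032 -0.9999]
shift [-0.5 -0.5 -0.2] turn -0.12 shift after turn [-0.5 -0.5 -0.2]
```

Request:
{"op": "apply_moves", "data": {"moves": [[[0,0,0,0],[0,0,0,0],[0,0,0,0],[0,0,0,0],[0,0,0,0],[0,0,0,0],[0,0,0,0],[0,0,0,0],[0,0,0,0],[0,0,0,0]]], "hand": -1}}

```text
clock: 42.05
eef_pos: [0.546, -0.0378, 0.0463]
tool_rot: [1.0, -0.001, 0.005, 0.002]
ft_force: [-0.5, -0.3, -0.2]
grip_width: 0.0471
```

Request:
{"op": "apply_moves", "data": {"moves": [[[0,0,-4,0],[0,0,-10,0],[0,0,-15,0],[0,0,-15,0],[0,0,-15,0],[0,0,-15,0],[0,0,-15,0],[0,0,-12,0],[0,0,-5,0],[0,0,0,0]]]}}

```text
clock: 43.05
eef_pos: [0.5412, -0.0372, 0.1573]
tool_rot: [1.0, -0.001, 0.001, 0.001]
ft_force: [0.2, 0.3, -2.4]
grip_width: 0.0468
```

```bash
python3 go.py 678 7 150 -2
```

```text
t 43.05 pos [541.2 -37.2 157.3] yaw -0.12 tilt 0.21 w 46.8 F [ 0.2  0.3 -2.4]
zax [ 0.0026 -0.0027 -1.    ]
shift [136.7 -44.5   7.6] turn 1.88 shift after turn [135.2 -48.9   7.6]
```

Request:
{"op": "apply_moves", "data": {"moves": [[[10,-3,0,1],[15,-6,0,1],[18,-7,0,0],[18,-7,0,0],[18,-7,0,0],[18,-7,0,0],[16,-6,0,0],[10,-3,0,0],[4,-1,0,0],[0,0,0,0]]]}}

```text
clock: 44.05
eef_pos: [0.6746, 0.0094, 0.1449]
tool_rot: [1.0, -0.022, -0.006, 0.001]
ft_force: [-1.0, 0.7, -2.8]
grip_width: 0.0471
```

```bash
python3 go.py 678.4 7 73.3 -2
```

```text
t 44.05 pos [674.6   9.4 144.9] yaw -2.55 tilt 0.7 w 47.1 F [-1.   0.7 -2.8]
zax [-0.0121 -0.0016 -0.9999]
shift [ 4.7  2.  71.6] turn -0.55 shift after turn [ 4.7  2.1 71.6]
```

Request:
{"op": "apply_moves", "data": {"moves": [[[3,1,6,-0.5],[1,1,10,0],[0,0,12,0],[0,0,12,0],[0,0,8,0],[0,0,4,0],[0,0,0,0],[0,0,0,0],[0,0,0,0],[0,0,0,0]]]}}

```text
clock: 45.05
eef_pos: [0.6752, 0.006, 0.0867]
tool_rot: [1.0, -0.018, -0.008, 0.001]
ft_force: [0.3, 0.4, -2.6]
grip_width: 0.0465
```

```bash
python3 go.py 678.4 7 73.3 -2
```

```text
t 45.05 pos [675.2   6.   86.7] yaw -2.12 tilt 0.97 w 46.5 F [ 0.3  0.4 -2.6]
zax [-0.0169 -0.0018 -0.9999]
shift [ 3.4 -1.2 13.3] turn -0.12 shift after turn [ 3.4 -1.1 13.3]
```

Request:
{"op": "apply_moves", "data": {"moves": [[[3,-1,0,0],[0,0,0,0],[0,0,4,0],[0,0,5,0],[0,0,3,0],[0,0,1,0],[0,0,0,0],[0,0,0,0],[0,0,0,0],[0,0,0,0]]]}}

```text
clock: 46.05
eef_pos: [0.6792, 0.007, 0.0738]
tool_rot: [1.0, -0.018, -0.007, 0.001]
ft_force: [-0.1, -0.6, -3.3]
grip_width: 0.0471
```

```bash
python3 go.py 678.4 7 73.3 -2
```

```text
t 46.05 pos [679.2   7.   73.8] yaw -2.11 tilt 0.82 w 47.1 F [-0.1 -0.6 -3.3]
zax [-0.0143 -0.0017 -0.9999]
shift [-0.8  0.1  0.5] turn -0.11 shift after turn [-0.8  0.1  0.5]
```

Almost in contact; ease down 0.7 mm, release, rise.

Request:
{"op": "apply_moves", "data": {"moves": [[[-0.5,0,0.7,0],[0,0,0,0],[0,0,0,0],[0,0,0,0],[0,0,0,0],[0,0,0,0],[0,0,0,0],[0,0,0,0],[0,0,0,0],[0,0,0,0]]]}}

```text
clock: 47.05
eef_pos: [0.679, 0.0071, 0.0737]
tool_rot: [1.0, -0.018, -0.007, 0.001]
ft_force: [-1.0, 0.1, -2.4]
grip_width: 0.0467
```

Request:
{"op": "apply_moves", "data": {"moves": [[[0,0,0,0],[0,0,0,0],[0,0,0,0],[0,0,0,0],[0,0,0,0],[0,0,0,0],[0,0,0,0],[0,0,0,0],[0,0,0,0],[0,0,0,0]]], "hand": 1}}

```text
clock: 48.05
eef_pos: [0.6808, 0.0071, 0.0763]
tool_rot: [1.0, -0.018, -0.004, 0.001]
ft_force: [-0.4, -0.2, 0.0]
grip_width: 0.0854
```

Request:
{"op": "apply_moves", "data": {"moves": [[[0,0,-6,0],[0,0,-12,0],[0,0,-15,0],[0,0,-15,0],[0,0,-15,0],[0,0,-15,0],[0,0,-15,0],[0,0,-8,0],[0,0,-3,0],[0,0,0,0]]]}}

```text
clock: 49.05
eef_pos: [0.6827, 0.0073, 0.1926]
tool_rot: [1.0, -0.018, -0.001, 0.001]
ft_force: [0.0, -1.0, -0.1]
grip_width: 0.0853
```

```bash
python3 go.py 547 100 150 0
```

```text
t 49.05 pos [682.7   7.3 192.6] yaw -2.11 tilt 0.14 w 85.3 F [ 0.  -1.  -0.1]
zax [-0.0018 -0.0015 -1.    ]
shift [-139.   -87.7   42.7] turn -2.11 shift after turn [-135.7  -92.8   42.7]
```

Request:
{"op": "apply_moves", "data": {"moves": [[[-8,-5,0,-2],[-15,-10,2,0],[-18,-13,2,0],[-18,-13,2,0],[-18,-13,2,0],[-18,-13,2,0],[-16,-12,0,0],[-8,-6,0,0],[-3,-2,0,0],[0,0,0,0]]]}}

```text
clock: 50.05
eef_pos: [0.5464, 0.0981, 0.1737]
tool_rot: [1.0, 0.006, -0.009, 0.001]
ft_force: [0.5, -0.7, -0.5]
grip_width: 0.0857
```

```bash
python3 go.py 546.5 100.5 46 0
python3 - <<'E'
from lids import *
c=shot('wrist')
for l in lids(c): print(l)
E
```

```text
t 50.05 pos [546.4  98.1 173.7] yaw 0.69 tilt 1.08 w 85.7 F [ 0.5 -0.7 -0.5]
zax [-0.0186 -0.0028 -0.9998]
shift [  2.5  -2.7 127.7] turn 0.69 shift after turn [  2.4  -2.8 127.7]
([702.9, -86.4], [20.9, 27.2])
([578.9, 21.8], [58.2, 58.3])
([546.3, 103.4], [46.4, 46.7])
([566.8, 171.8], [58.1, 58.4])
```

Request:
{"op": "apply_moves", "data": {"moves": [[[1,-2,8,0.7],[0,-2,15,0],[0,0,20,0],[0,0,20,0],[0,0,20,0],[0,0,15,0],[0,0,5,0],[0,0,0,0],[0,0,0,0],[0,0,0,0]]]}}

```text
clock: 51.1
eef_pos: [0.5533, 0.0983, 0.0639]
tool_rot: [1.0, -0.006, -0.007, 0.001]
ft_force: [0.0, -1.0, -0.7]
grip_width: 0.0855
```

```bash
python3 go.py 547 102 46 0
```

```text
t 51.1 pos [553.3  98.3  63.9] yaw -0.67 tilt 0.77 w 85.5 F [ 0.  -1.  -0.7]
zax [-0.0131 -0.0027 -0.9999]
shift [-6.1 -3.7 17.9] turn -0.67 shift after turn [-6.1 -3.7 17.9]
```

Request:
{"op": "apply_moves", "data": {"moves": [[[-3,-2,5,0],[-3,-2,6,0],[0,0,6,0],[0,0,1,0],[0,0,0,0],[0,0,0,0],[0,0,0,0],[0,0,0,0],[0,0,0,0],[0,0,0,0]]]}}

```text
clock: 52.1
eef_pos: [0.5485, 0.1032, 0.047]
tool_rot: [1.0, -0.006, -0.004, 0.001]
ft_force: [0.8, -0.8, 0.7]
grip_width: 0.0855
```

```bash
python3 go.py 547 102 46 0
```

```text
t 52.1 pos [548.5 103.2  47. ] yaw -0.66 tilt 0.46 w 85.5 F [ 0.8 -0.8  0.7]
zax [-0.0079 -0.0017 -1.    ]
shift [-1.5  1.2  1. ] turn -0.66 shift after turn [-1.5  1.2  1. ]
```

Request:
{"op": "apply_moves", "data": {"moves": [[[0,0,0,0],[0,0,0,0],[0,0,0,0],[0,0,0,0],[0,0,0,0],[0,0,0,0],[0,0,0,0],[0,0,0,0],[0,0,0,0],[0,0,0,0]]], "hand": -1}}

```text
clock: 53.1
eef_pos: [0.5487, 0.1032, 0.0474]
tool_rot: [1.0, -0.006, -0.004, 0.001]
ft_force: [-0.1, 0.1, 0.4]
grip_width: 0.047
```

Request:
{"op": "apply_moves", "data": {"moves": [[[0,0,-4,0],[0,0,-10,0],[0,0,-15,0],[0,0,-15,0],[0,0,-15,0],[0,0,-15,0],[0,0,-15,0],[0,0,-12,0],[0,0,-5,0],[0,0,0,0]]]}}

```text
clock: 54.1
eef_pos: [0.5465, 0.1028, 0.1589]
tool_rot: [1.0, -0.006, -0.007, 0.001]
ft_force: [0.7, 0.3, -2.7]
grip_width: 0.0467
```

```bash
python3 go.py 681 82 150 -2
```

```text
t 54.1 pos [546.5 102.8 158.9] yaw -0.67 tilt 0.85 w 46.7 F [ 0.7  0.3 -2.7]
zax [-0.0145 -0.0029 -0.9999]
shift [134.8  19.2   7. ] turn 1.33 shift after turn [135.2  16.1   7. ]
```

Request:
{"op": "apply_moves", "data": {"moves": [[[10,1,0,1],[15,2,0,0.3],[18,2,0,0],[18,2,0,0],[18,2,0,0],[18,2,0,0],[16,2,0,0],[10,2,0,0],[5,0,0,0],[0,0,0,0]]]}}

```text
clock: 55.1
eef_pos: [0.6789, 0.0807, 0.1445]
tool_rot: [1.0, -0.021, -0.014, 0.003]
ft_force: [0.1, -0.0, -3.1]
grip_width: 0.047
```

```bash
python3 go.py 681.1 82 74.4 -2
```

```text
t 55.1 pos [678.9  80.7 144.5] yaw -2.42 tilt 1.69 w 47.0 F [ 0.1 -0.  -3.1]
zax [-0.029  -0.0056 -0.9996]
shift [ 4.2 -1.9 70. ] turn -0.42 shift after turn [ 4.2 -1.9 70. ]
```

Request:
{"op": "apply_moves", "data": {"moves": [[[3,-1.5,8,-0.4],[1,0,12,0],[0,0,14,0],[0,0,12,0],[0,0,7,0],[0,0,3,0],[0,0,0,0],[0,0,0,0],[0,0,0,0],[0,0,0,0]]]}}

```text
clock: 56.1
eef_pos: [0.6792, 0.0827, 0.0829]
tool_rot: [1.0, -0.017, -0.016, 0.003]
ft_force: [-0.3, 0.1, -2.6]
grip_width: 0.0471
```

```bash
python3 go.py 681.1 82 74.4 -2
```

```text
t 56.1 pos [679.2  82.7  82.9] yaw -1.93 tilt 1.86 w 47.1 F [-0.3  0.1 -2.6]
zax [-0.032  -0.0058 -0.9995]
shift [2.2 0.5 8.5] turn 0.07 shift after turn [2.2 0.5 8.5]
```

Request:
{"op": "apply_moves", "data": {"moves": [[[3,0,0,0],[0,0,4,0],[0,0,3,0],[0,0,2,0],[0,0,0,0],[0,0,0,0],[0,0,0,0],[0,0,0,0],[0,0,0,0],[0,0,0,0]]]}}

```text
clock: 57.1
eef_pos: [0.6832, 0.0826, 0.075]
tool_rot: [1.0, -0.017, -0.014, 0.003]
ft_force: [-0.3, 0.1, -1.0]
grip_width: 0.0471
```

```bash
python3 go.py 681.1 82 74.4 -2
```

```text
t 57.1 pos [683.2  82.6  75. ] yaw -1.93 tilt 1.67 w 47.1 F [-0.3  0.1 -1. ]
zax [-0.0287 -0.0054 -0.9996]
shift [-2.   0.6  0.7] turn 0.07 shift after turn [-2.   0.6  0.7]
```

Request:
{"op": "apply_moves", "data": {"moves": [[[0,0,0,0],[0,0,0,0],[0,0,0,0],[0,0,0,0],[0,0,0,0],[0,0,0,0],[0,0,0,0],[0,0,0,0],[0,0,0,0],[0,0,0,0]]], "hand": 1}}

```text
clock: 58.1
eef_pos: [0.6844, 0.0827, 0.077]
tool_rot: [1.0, -0.017, -0.013, 0.003]
ft_force: [-0.0, 0.4, 1.1]
grip_width: 0.0855
```

Request:
{"op": "apply_moves", "data": {"moves": [[[0,0,-6,0],[0,0,-12,0],[0,0,-15,0],[0,0,-15,0],[0,0,-15,0],[0,0,-15,0],[0,0,-15,0],[0,0,-15,0],[0,0,-10,0],[0,0,-4,0]]]}}

```text
clock: 59.1
eef_pos: [0.6883, 0.0835, 0.2124]
tool_rot: [1.0, -0.017, -0.01, 0.002]
ft_force: [0.7, 0.4, 0.4]
grip_width: 0.0854
```

```bash
python3 go.py 477 -320 200 -6.3
```

```text
t 59.1 pos [688.3  83.5 212.4] yaw -1.93 tilt 1.12 w 85.4 F [0.7 0.4 0.4]
zax [-0.0191 -0.0042 -0.9998]
shift [-197.4  410.3   18.2] turn 4.37 shift after turn [-165.5  424.1   18.2]
```

Request:
{"op": "apply_moves", "data": {"moves": [[[-8,15,0,2],[-9,22,0,2],[-9,24,0,0],[-9,24,-1,0],[-9,24,-1,0],[-9,24,-1,0],[-9,24,-1,0],[-9,24,-1,0],[-9,24,-1,0],[-9,24,-1,0]]], "hand": -0.2}}

```text
clock: 60.1
eef_pos: [0.5739, -0.1394, 0.2216]
tool_rot: [0.999, -0.049, -0.01, 0.002]
ft_force: [0.5, -0.3, 0.5]
grip_width: 0.034
```

Request:
{"op": "apply_moves", "data": {"moves": [[[-9,24,-1,0],[-9,24,-1,0],[-9,24,-1,0],[-9,20,-1,0],[-6,12,0,0],[-3,6,0,0],[0,0,0,0],[0,0,0,0],[0,0,0,0],[0,0,0,0]]]}}

```text
clock: 61.1
eef_pos: [0.5141, -0.2488, 0.2265]
tool_rot: [0.999, -0.05, -0.012, 0.001]
ft_force: [0.0, 1.3, 0.5]
grip_width: 0.0344
```

```bash
python3 go.py 477 -320 200 -6.3
python3 - <<'E'
from meas import *
c=shot('wrist','w9.png');b=boards(c,(.11,))
for x in b: print(x)
c=shot('top','t9.png')
o=np.hstack([cv2.imread('pics/w9.png'),cv2.resize(cv2.imread('pics/t9.png')[90:300,180:340],(240,420))]);cv2.imwrite('pics/c9.png',o)
E
```

```text
t 61.1 pos [ 514.1 -248.8  226.5] yaw -5.76 tilt 1.34 w 34.4 F [0.  1.3 0.5]
zax [-2.340e-02 -9.000e-04 -9.997e-01]
shift [-29.1  74.5  27.4] turn 0.54 shift after turn [-28.4  74.8  27.4]
[(array([ 459.5, -358.8]), array([11.9, 42.8]), np.float32(82.23))]
[(array([ 623.4, -313.7]), array([14. , 63.4]), np.float32(83.6))]
[(array([ 580.1, -309.4]), array([14.9, 64.4]), np.float32(83.53))]
[(array([ 467.1, -276.8]), array([14. , 28.7]), np.float32(82.13))]
[(array([ 418.1, -289.9]), array([16.1, 82.7]), np.float32(83.78))]
[(array([ 638.4, -126.7]), array([16.7, 48.6]), np.float32(174.24))]
[(array([ 454.9, -115.8]), array([41.1, 58.3]), np.float32(4.99))]
```

View pics/c9.png

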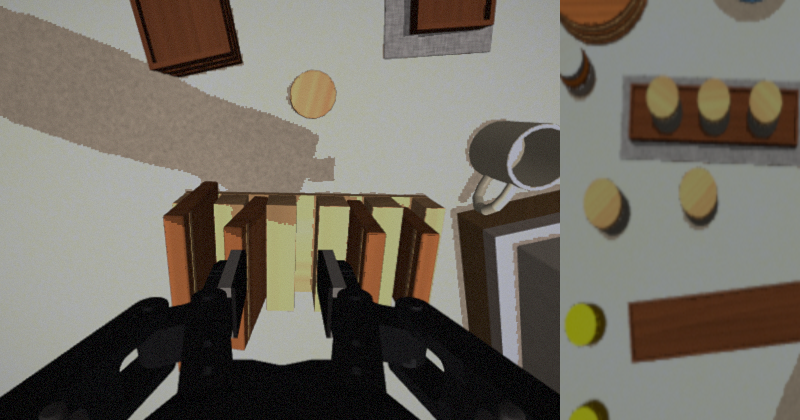

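The picture shows three canisters upright in the tray and the boards still in their slots (250,270), (365,240), (420,240), plus the large one at (190,250). I move over the first middle board.

Request:
{"op": "apply_moves", "data": {"moves": [[[-5,10,0,0.5],[-6,15,0,0],[-6,15,0,0],[-6,15,0,0],[-4,12,0,0],[-2,6,0,0],[0,0,0,0],[0,0,0,0],[0,0,30,0],[0,0,20,0]]]}}

```text
clock: 62.2
eef_pos: [0.4744, -0.3271, 0.1801]
tool_rot: [0.998, -0.056, -0.008, 0.003]
ft_force: [0.8, 0.0, -0.9]
grip_width: 0.0342
```

```bash
python3 go.py 476.5 -320 150 -6.4
python3 - <<'E'
from meas import *
c=shot('wrist','w10.png');b=boards(c,(.11,))
for x in b: print(x)
E
```

```text
t 62.2 pos [ 474.4 -327.1  180.1] yaw -6.41 tilt 1.0 w 34.2 F [ 0.8  0.  -0.9]
zax [-0.0164 -0.006  -0.9998]
shift [ 1.8 -7.5 30. ] turn -0.01 shift after turn [ 1.8 -7.5 30. ]
[(array([ 617.5, -330.2]), array([14.6, 86.3]), np.float32(83.51))]
[(array([ 577.5, -336.7]), array([ 15.8, 119.4]), np.float32(83.51))]
[(array([ 462.3, -321. ]), array([ 14.9, 119.1]), np.float32(83.66))]
[(array([ 417.3, -308.6]), array([ 16.3, 136.4]), np.float32(83.63))]
```

View pics/w10.png

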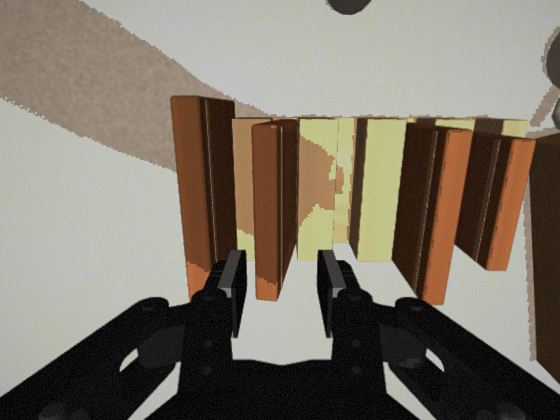

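The wrist view shows the middle board's top edge at (267,210), measured x≈462, about 14 mm off its earlier 476, with its right face visible. It looks leaned over, probably from the knock. I check with the scene camera.

Run:
```python
from meas import *
c=shot('wrist')
P=ray(c,[(235,140),(299,140),(337,140),(358,140),(405,140)],.05)*1000;print(P.round(1).tolist())
c=shot('scene');im=c['color'];cv2.imwrite('pics/s10.png',cv2.resize(im[110:240,90:230,::-1],None,fx=4.5,fy=4.5,interpolation=cv2.INTER_CUBIC))
```

```text
[[439.5, -272.5, 50.0], [489.0, -278.0, 50.0], [518.2, -281.2, 50.0], [534.3, -282.9, 50.0], [570.2, -286.9, 50.0]]
```

View pics/s10.png

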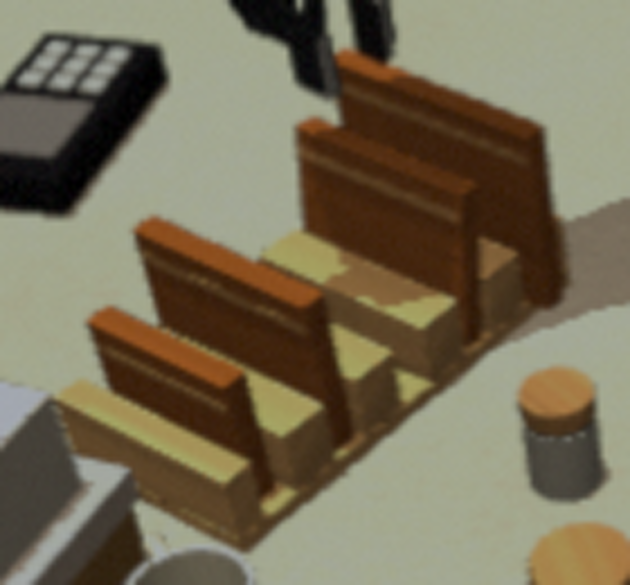

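The scene crop shows that board's side edge (475,190)–(475,340) vertical where the others slant, so its top leans toward −x inside its slot. I will straddle it with the jaws slightly wider, and closing will right it.

Request:
{"op": "apply_moves", "data": {"moves": [[[-3,-4,8,0],[-2,-3,12,0],[0,0,12,0],[0,0,8,0],[0,0,2,0],[0,0,0,0],[0,0,0,0],[0,0,0,0],[0,0,0,0],[0,0,0,0]]], "hand": -0.16}}

```text
clock: 63.35
eef_pos: [0.4729, -0.3199, 0.142]
tool_rot: [0.998, -0.055, -0.004, 0.005]
ft_force: [0.5, -0.2, -0.1]
grip_width: 0.036
```

```bash
python3 go.py 469 -320.5 92 -6.4
python3 - <<'E'
from meas import *
c=shot('wrist');b=boards(c,(.11,))
for x in b: print(x)
E
```

```text
t 63.35 pos [ 472.9 -319.9  142. ] yaw -6.28 tilt 0.8 w 36.0 F [ 0.5 -0.2 -0.1]
zax [-0.0092 -0.0105 -0.9999]
shift [-3.4  0.5 50. ] turn 0.12 shift after turn [-3.4  0.5 50. ]
[(array([ 614.6, -328.1]), array([14.5, 84.5]), np.float32(83.58))]
[(array([ 578.2, -330.9]), array([ 16. , 107.8]), np.float32(83.42))]
[(array([ 462.4, -321.5]), array([ 15. , 119.5]), np.float32(83.85))]
[(array([ 417.7, -295.1]), array([ 16.9, 107.7]), np.float32(83.58))]
```

Consistent (462.4). Shift −3.5 mm and descend.

Request:
{"op": "apply_moves", "data": {"moves": [[[-3.5,0,0,0],[0,0,0,0],[0,0,8,0],[0,0,10,0],[0,0,8,0],[0,0,3,0],[0,0,0,0],[0,0,0,0],[0,0,0,0],[0,0,0,0]]]}}

```text
clock: 64.4
eef_pos: [0.4683, -0.3195, 0.1096]
tool_rot: [0.998, -0.055, -0.005, 0.005]
ft_force: [0.2, 0.0, -0.1]
grip_width: 0.0361
```

```bash
python3 go.py 469 -320.5 92 -6.4
```

```text
t 64.4 pos [ 468.3 -319.5  109.6] yaw -6.29 tilt 0.82 w 36.1 F [ 0.2  0.  -0.1]
zax [-0.0105 -0.0097 -0.9999]
shift [ 0.9  0.7 17.6] turn 0.11 shift after turn [ 1.   0.7 17.6]
```

Request:
{"op": "apply_moves", "data": {"moves": [[[0.5,0,5,0],[0,0,6,0],[0,0,5,0],[0,0,2,0],[0,0,0,0],[0,0,0,0],[0,0,0,0],[0,0,0,0],[0,0,0,0],[0,0,0,0]]]}}

```text
clock: 65.4
eef_pos: [0.478, -0.3216, 0.1035]
tool_rot: [0.998, -0.054, 0.007, 0.008]
ft_force: [-0.3, 0.4, -0.2]
grip_width: 0.036
```

Request:
{"op": "apply_moves", "data": {"moves": [[[0,0,0,0],[0,0,0,0],[0,0,0,0],[0,0,0,0],[0,0,0,0],[0,0,0,0],[0,0,0,0],[0,0,0,0],[0,0,0,0],[0,0,0,0]]], "hand": -1}}

```text
clock: 66.4
eef_pos: [0.4775, -0.3216, 0.1032]
tool_rot: [0.998, -0.054, 0.006, 0.008]
ft_force: [-0.3, 0.1, 0.2]
grip_width: 0.0145
```

```bash
python3 go.py 477 -320 92 -6.4
python3 - <<'E'
from meas import *
c=shot('wrist');b=boards(c,(.11,))
for x in b: print(x)
E
```

```text
t 66.4 pos [ 477.5 -321.6  103.2] yaw -6.23 tilt 1.19 w 14.5 F [-0.3  0.1  0.2]
zax [ 0.012  -0.0171 -0.9998]
shift [-0.8 -1.7 11.1] turn 0.17 shift after turn [-0.8 -1.7 11.1]
[(array([ 415.5, -349. ]), array([ 4. , 16.1]), np.float32(35.16))]
[(array([ 578.8, -326.5]), array([16.4, 99. ]), np.float32(83.44))]
[(array([ 477.7, -312. ]), array([15.6, 97.5]), np.float32(83.74))]
[(array([ 419. , -286.9]), array([18.5, 90.9]), np.float32(83.74))]
```

Gripped (14.5 mm), with the board's top at x 477.7, so it is upright again. Next I lift.

Request:
{"op": "apply_moves", "data": {"moves": [[[0,0,-4,0],[0,0,-10,0],[0,0,-15,0],[0,0,-15,0],[0,0,-15,0],[0,0,-15,0],[0,0,-15,0],[0,0,-15,0],[0,0,-10,0],[0,0,-5,0]]]}}

```text
clock: 67.45
eef_pos: [0.4751, -0.3186, 0.2298]
tool_rot: [0.998, -0.054, 0.006, 0.007]
ft_force: [-0.5, -0.3, -1.7]
grip_width: 0.0147
```

```bash
python3 go.py 452 250 260 7.4
```

```text
t 67.45 pos [ 475.1 -318.6  229.8] yaw -6.19 tilt 1.05 w 14.7 F [-0.5 -0.3 -1.7]
zax [ 0.0102 -0.0153 -0.9998]
shift [ -83.9 -562.3  -39.2] turn -13.59 shift after turn [  50.6 -566.2  -39.2]
```

Request:
{"op": "apply_moves", "data": {"moves": [[[0,-12,-3,0],[0,-20,-4,-2],[1,-26,-4,-2],[2,-28,-4,-2],[2,-28,-4,-2],[2,-28,-3,-2],[3,-28,-3,-2],[3,-28,-3,-1.5],[3,-28,-3,0],[3,-28,-2,0]]]}}

```text
clock: 68.45
eef_pos: [0.4827, -0.0501, 0.2557]
tool_rot: [0.998, 0.067, -0.0, 0.005]
ft_force: [1.5, -0.2, -1.3]
grip_width: 0.015
```

```bash
python3 go.py 452 250 260 7.4
```

```text
t 68.45 pos [482.7 -50.1 255.7] yaw 7.63 tilt 0.53 w 15.0 F [ 1.5 -0.2 -1.3]
zax [ 5.0e-04 -9.3e-03 -1.0e+00]
shift [   9.5 -301.4   -7.1] turn 0.23 shift after turn [   8.2 -301.5   -7.1]
```

Request:
{"op": "apply_moves", "data": {"moves": [[[1,-28,0,0.2],[1,-28,0,0],[1,-28,0,0],[1,-28,0,0],[1,-28,0,0],[1,-28,0,0],[1,-26,0,0],[1,-20,0,0],[0,-10,0,0],[0,0,0,0]]]}}

```text
clock: 69.45
eef_pos: [0.4498, 0.1907, 0.2486]
tool_rot: [0.997, 0.07, -0.007, 0.004]
ft_force: [0.4, 0.8, -1.8]
grip_width: 0.0147
```

```bash
python3 go.py 452 320 200 7.4
python3 - <<'E'
from meas import *
c=shot('wrist','w11.png');shot('top','t11.png')
E
```

```text
t 69.45 pos [449.8 190.7 248.6] yaw 8.06 tilt 0.87 w 14.7 F [ 0.4  0.8 -1.8]
zax [-0.0125 -0.0085 -0.9999]
shift [  21.  -128.    47.4] turn 0.66 shift after turn [  19.5 -128.3   47.4]
```

View pics/w11.png

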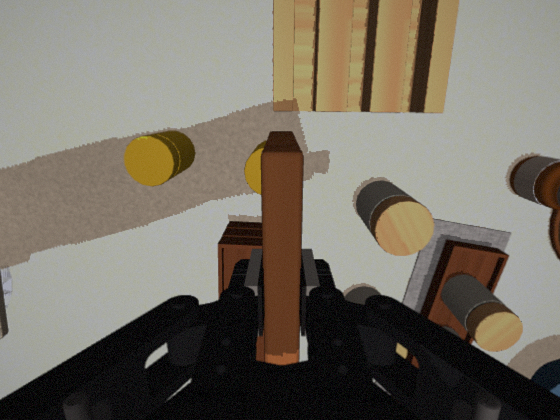

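The wrist view shows the held board in the middle (282,240) and the rack at the top: outer edges at columns ~273 and ~445 at row 100. I measure it from both views.

Run:
```python
from meas import *
c=shot('wrist');h=cv2.cvtColor(c['color'],cv2.COLOR_RGB2HSV).astype(int)
m=(h[...,1]>70)&(h[...,0]<32)
L=[];R_=[]
for v in range(5,100,5):
    u=np.where(m[v,260:470])[0]+260;L.append((u[0]-.5,v));R_.append((u[-1]+.5,v))
A=ray(c,L,.05)*1000;B=ray(c,R_,.05)*1000
pa=np.polyfit(A[:,1],A[:,0],1);pb=np.polyfit(B[:,1],B[:,0],1)
print('wrist edges x(y=320)',np.polyval(pa,320),np.polyval(pb,320),'slopes',pa[0],pb[0])
E_=[(x,np.where(m[60:130,x])[0].max()+60.5) for x in (280,300,340,380,400,440)];print('near end',(ray(c,E_,.05)*1000).round(1).tolist())
row=h[60,268:455];print('V row60',row[:,2].tolist())
c=shot('top');h=cv2.cvtColor(c['color'],cv2.COLOR_RGB2HSV).astype(int);H,S,V=h[...,0],h[...,1],h[...,2]
m=(H>10)&(H<30)&(S>70)&(V>95);m[:175]=0;m[270:]=0;m[:,:110]=0;m[:,180:]=0
ys,xs=np.where(m);print(len(ys))
# outer edges of the rack top per column: top row (max x) and bottom row (min x)
T=[];Bt=[]
for u in range(125,165,5):
    w=np.where(m[:,u])[0];T.append((u,w[0]-.5));Bt.append((u,w[-1]+.5))
T=ray(c,T,.05)*1000;Bt=ray(c,Bt,.05)*1000
pt=np.polyfit(T[:,1],T[:,0],1);pb=np.polyfit(Bt[:,1],Bt[:,0],1);print('top cam edges x(y=320)',np.polyval(pb,320),np.polyval(pt,320),pb[0],pt[0])
print('held/boards',[x[0] for x in boards(c,(.25,))])
```

```text
wrist edges x(y=320) 419.79550164024727 585.2215948802935 slopes -0.13135012504372195 -0.13413927505335185
near end [[435.0, 260.1, 50.0], [454.0, 263.7, 50.0], [492.4, 268.2, 50.0], [530.5, 273.6, 50.0], [549.8, 275.4, 50.0], [587.9, 280.8, 50.0]]
V row60 [171, 174, 170, 171, 123, 149, 169, 166, 168, 170, 172, 169, 170, 167, 169, 169, 169, 170, 167, 167, 169, 170, 167, 169, 164, 141, 168, 170, 171, 170, 168, 167, 166, 169, 169, 167, 168, 175, 169, 171, 170, 171, 171, 163, 131, 119, 59, 53, 75, 137, 172, 168, 169, 172, 170, 170, 165, 170, 168, 167, 168, 165, 170, 166, 169, 169, 165, 170, 169, 167, 167, 168, 165, 167, 169, 172, 169, 166, 171, 171, 166, 162, 168, 171, 171, 166, 168, 168, 170, 166, 167, 170, 172, 169, 159, 125, 89, 52, 50, 47, 49, 53, 48, 49, 49, 95, 152, 169, 169, 169, 170, 168, 169, 165, 167, 170, 168, 168, 168, 165, 167, 166, 168, 165, 165, 166, 165, 165, 166, 166, 165, 166, 167, 168, 166, 168, 166, 152, 154, 167, 169, 165, 170, 168, 141, 128, 95, 55, 50, 51, 50, 47, 49, 46, 43, 45, 41, 46, 47, 52, 47, 69, 158, 167, 163, 165, 164, 167, 168, 167, 167, 165, 167, 167, 163, 164, 165, 166, 165, 162, 168, 165, 160, 165, 173, 167, 169]
806
top cam edges x(y=320) 534.9308835516059 585.6780087606472 0.36217679715109746 -0.13696216398145541
held/boards [(array([ 426.6, -270.1]), array([ 13.8, 119.9]), np.float32(83.21)), (array([457.2, 143.7]), array([14.5, 31.6]), np.float32(97.27)), (array([ 557. , -284.2]), array([12. , 97.5]), np.float32(83.71)), (array([ 597.4, -279.4]), array([12.1, 75.1]), np.float32(83.55)), (array([629.8, 524.1]), array([ 38.2, 157.2]), np.float32(5.32)), (array([772.8, 152.2]), array([123.2, 124.1]), np.float32(26.94))]
```

```bash
python3 - <<'E'
from meas import *
from go import pose
c=shot('wrist');o,p,M=pose()
e=ray(c,[(264,152),(282,152),(301,152)],(p[2]+7)/1000)*1000;print(e.round(1).tolist(),p)
E
python3 go.py 450 321 200 7.6
```

```text
[[435.5, 245.2, 256.1], [442.1, 246.1, 256.1], [449.1, 247.1, 256.1]] [450.77690424 188.62928906 249.0826681 ]
t 69.7 pos [450.8 188.6 249.1] yaw 7.83 tilt 0.81 w 14.6 F [-0.3  0.1 -1.9]
zax [-0.0114 -0.0084 -0.9999]
shift [  17.9 -131.6   48. ] turn 0.23 shift after turn [  17.3 -131.6   48. ]
```

Request:
{"op": "apply_moves", "data": {"moves": [[[1,-10,4,0.4],[2,-16,5,0],[3,-18,5,0],[3,-18,5,0],[3,-18,6,0],[3,-18,6,0],[2,-14,6,0],[2,-8,5,0],[0,-3,3,0],[0,0,0,0]]]}}

```text
clock: 70.7
eef_pos: [0.4561, 0.3152, 0.1994]
tool_rot: [0.998, 0.058, -0.006, 0.004]
ft_force: [0.1, -0.9, -0.6]
grip_width: 0.0151
```

```bash
python3 go.py 450 321 160 7.6
```

```text
t 70.7 pos [456.1 315.2 199.4] yaw 6.6 tilt 0.79 w 15.1 F [ 0.1 -0.9 -0.6]
zax [-0.0111 -0.0082 -0.9999]
shift [-4.9 -6.7 39.4] turn -1.0 shift after turn [-4.8 -6.8 39.4]
```

Request:
{"op": "apply_moves", "data": {"moves": [[[-2,-3,4,-1],[-2,-3,8,0],[-1,-1,8,0],[0,0,8,0],[0,0,5,0],[0,0,2,0],[0,0,0,0],[0,0,0,0],[0,0,0,0],[0,0,0,0]]]}}

```text
clock: 71.7
eef_pos: [0.4498, 0.3195, 0.1622]
tool_rot: [0.998, 0.065, -0.005, 0.004]
ft_force: [-0.1, 0.2, -1.3]
grip_width: 0.015
```

```bash
python3 go.py 450 322 153 7.6
python3 - <<'E'
from meas import *
c=shot('wrist','w12.png')
E
```

```text
t 71.7 pos [449.8 319.5 162.2] yaw 7.5 tilt 0.77 w 15.0 F [-0.1  0.2 -1.3]
zax [-0.0103 -0.0085 -0.9999]
shift [ 0.7 -2.5  9.2] turn -0.1 shift after turn [ 0.7 -2.5  9.2]
```

View pics/w12.png

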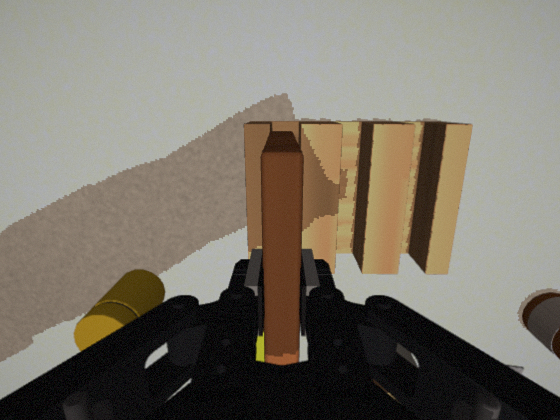

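The wrist view shows the slot's far-end mouth at columns ~272–300 (row 124) and the board's lower far end at ~270–296 (row 132).

Run:
```python
from meas import *
from go import pose
c=shot('wrist');im=c['color'].astype(int);o,p,M=pose();z=p[2]
for v in (124,127,130,134,138): print(v,im[v,240:345,0].tolist())
h=cv2.cvtColor(c['color'],cv2.COLOR_RGB2HSV).astype(int)
m=(h[...,1]>70)&(h[...,0]<32)
L=[];R_=[]
for v in range(150,235,5):
    u=np.where(m[v,235:480])[0]+235;L.append((u[0]-.5,v));R_.append((u[-1]+.5,v))
A=ray(c,L,.05)*1000;B=ray(c,R_,.05)*1000
pa=np.polyfit(A[:,1],A[:,0],1);pb=np.polyfit(B[:,1],B[:,0],1)
print(np.polyval(pa,[322,336]),np.polyval(pb,[322,336]),pa[0],pb[0])
e=[(x,np.where(m[100:200,x])[0].min()+99.5) for x in (255,315,330,385,400,455)];print('far end',(ray(c,e,.05)*1000).round(1).tolist())
print('slot mouth',(ray(c,[(272,126),(300,126)],.05)*1000).round(1).tolist(),'board bottom',(ray(c,[(270,132),(296,132)],(z-93)/1000)*1000).round(1).tolist(),'board top end',(ray(c,[(263,153),(302,153)],(z+7)/1000)*1000).round(1).tolist(), p.round(1))
```

```text
124 [139, 134, 132, 113, 114, 123, 121, 122, 117, 118, 123, 122, 119, 121, 117, 120, 116, 121, 117, 116, 116, 121, 117, 119, 118, 120, 113, 119, 121, 107, 55, 58, 120, 140, 140, 143, 142, 142, 143, 140, 140, 138, 140, 141, 138, 139, 140, 140, 141, 140, 142, 138, 145, 143, 143, 139, 142, 138, 115, 65, 80, 162, 169, 170, 172, 166, 169, 167, 172, 170, 168, 167, 172, 169, 168, 168, 167, 163, 123, 115, 127, 162, 165, 166, 164, 165, 164, 161, 161, 159, 158, 164, 161, 158, 157, 153, 150, 149, 148, 147, 144, 154, 164, 178, 175]
127 [144, 146, 142, 111, 120, 131, 135, 136, 129, 135, 131, 128, 133, 133, 133, 130, 133, 128, 129, 135, 133, 131, 130, 128, 128, 130, 131, 128, 134, 113, 47, 63, 119, 140, 144, 142, 137, 140, 139, 138, 142, 139, 140, 141, 142, 147, 138, 140, 140, 142, 140, 140, 141, 140, 141, 141, 142, 140, 120, 59, 65, 140, 176, 176, 178, 178, 174, 176, 176, 174, 177, 173, 177, 177, 177, 175, 179, 177, 178, 178, 174, 177, 174, 174, 175, 173, 174, 177, 174, 176, 173, 176, 176, 172, 173, 175, 175, 178, 175, 175, 175, 171, 149, 174, 176]
130 [140, 139, 144, 137, 136, 130, 134, 132, 135
[... 1211 characters left out ...]
 51, 58, 51, 59, 59, 84, 121, 125, 88, 52, 65, 130, 136, 141, 141, 139, 137, 143, 172, 176, 176, 177, 172, 175, 177, 178, 177, 174, 177, 175, 173, 175, 175, 180, 177, 174, 177, 175, 174, 177, 175, 179, 174, 174, 174, 175, 176, 174, 175, 175, 173, 164, 170, 176, 173]
[419.22463964 417.38258642] [584.92770666 583.10592549] -0.13157522951341158 -0.13012722619616895
far end [[420.2, 381.2, 50.0], [462.9, 386.9, 50.0], [473.5, 388.3, 50.0], [512.5, 393.5, 50.0], [523.3, 394.2, 50.0], [562.5, 398.8, 50.0]]
slot mouth [[432.8, 379.0, 50.0], [452.8, 381.7, 50.0]] board bottom [[432.6, 376.1, 69.2], [449.8, 378.3, 69.2]] board top end [[434.7, 375.7, 169.2], [449.0, 377.6, 169.2]] [449.8 319.5 162.2]
```

Request:
{"op": "apply_moves", "data": {"moves": [[[2,-3,0,0],[0,-2.5,0,0],[0,0,0,0],[0,0,4,0],[0,0,4,0],[0,0,2,0],[0,0,0,0],[0,0,0,0],[0,0,0,0],[0,0,0,0]]]}}

```text
clock: 72.8
eef_pos: [0.451, 0.3257, 0.1512]
tool_rot: [0.998, 0.066, -0.006, 0.004]
ft_force: [0.3, -0.1, -1.6]
grip_width: 0.0147
```

```bash
cat > chk.py <<'E'
import sys
from meas import *
from go import pose
# board lower far end against slot mouth; args: slot cx, cy (mm)
cx,cy,off=map(float,sys.argv[1:4])
c=shot('wrist','chk.png');im=c['color'].astype(int);o,p,M=pose();zb=p[2]-off
for v in range(118,150,2):
    r=im[v,225:345,0];d=np.where(r<75)[0]+225
    g=np.split(d,np.where(np.diff(d)>2)[0]+1) if len(d) else []
    g=[q for q in g if len(q)>14]
    for q in g:
        a=ray(c,[(q[0]-.5,v),(q[-1]+.5,v)],zb/1000)*1000;m_=a.mean(0);print(v,q[0],q[-1],'board end',m_.round(1),'w',round(np.linalg.norm(a[1]-a[0]),1),'slot x there',round(cx-.131*(m_[1]-cy),1));break
print('zb',zb.round(1))
E
python3 chk.py 449.65 323.4 93 | head -4; python3 go.py 452 325 103.2 7.5
```

```text
130 247 268 board end [425.3 382.4  58.2] w 14.7 slot x there 441.9
132 244 292 board end [432.4 382.   58.2] w 32.7 slot x there 442.0
134 266 293 board end [440.1 381.8  58.2] w 18.7 slot x there 442.0
136 267 293 board end [440.6 380.5  58.2] w 18.1 slot x there 442.2
t 72.85 pos [451.  325.7 151.2] yaw 7.51 tilt 0.77 w 14.6 F [-0.4  0.1 -1.5]
zax [-0.0104 -0.0085 -0.9999]
shift [ 1.5  0.5 48. ] turn 0.01 shift after turn [ 1.5  0.5 48. ]
```

Request:
{"op": "apply_moves", "data": {"moves": [[[2.2,-0.5,0,0],[0,0,0,0],[0,0,5,0],[0,0,8,0],[0,0,8,0],[0,0,6,0],[0,0,3,0],[0,0,0,0],[0,0,0,0],[0,0,0,0]]]}}

```text
clock: 73.85
eef_pos: [0.4525, 0.326, 0.1177]
tool_rot: [0.998, 0.066, -0.006, 0.004]
ft_force: [0.3, 0.3, -1.9]
grip_width: 0.0151
```

```bash
python3 go.py 452 325 103.2 7.5;  python3 chk.py 449.65 323.4 93|head -4
```

```text
t 73.85 pos [452.5 326.  117.7] yaw 7.51 tilt 0.86 w 15.1 F [ 0.3  0.3 -1.9]
zax [-0.0117 -0.0094 -0.9999]
shift [-0.5  0.8 14.5] turn 0.01 shift after turn [-0.5  0.8 14.5]
132 270 292 board end [442.4 383.4  24.8] w 15.3 slot x there 441.8
134 237 263 board end [422.1 379.4  24.8] w 18.1 slot x there 442.3
136 235 264 board end [421.9 378.   24.8] w 20.1 slot x there 442.5
138 268 294 board end [442.9 379.5  24.8] w 18.1 slot x there 442.3
```

In the slot, no force, board end centred (442.4 vs 441.8). Continue to the floor.

Request:
{"op": "apply_moves", "data": {"moves": [[[0,0,5,0],[0,0,5,0],[0,0,3,0],[0,0,1,0],[0,0,0,0],[0,0,0,0],[0,0,0,0],[0,0,0,0],[0,0,0,0],[0,0,0,0]]]}}

```text
clock: 74.9
eef_pos: [0.453, 0.3263, 0.1037]
tool_rot: [0.998, 0.065, -0.005, 0.004]
ft_force: [-0.3, -0.4, -0.5]
grip_width: 0.015
```

```bash
python3 go.py 452 325 103.2 7.5
```

```text
t 74.9 pos [453.  326.3 103.7] yaw 7.51 tilt 0.72 w 15.0 F [-0.3 -0.4 -0.5]
zax [-0.0097 -0.008  -0.9999]
shift [-1.2  1.2  0.5] turn 0.01 shift after turn [-1.2  1.2  0.5]
```

Request:
{"op": "apply_moves", "data": {"moves": [[[0,0,0,0],[0,0,0,0],[0,0,0,0],[0,0,0,0],[0,0,0,0],[0,0,0,0],[0,0,0,0],[0,0,0,0],[0,0,0,0],[0,0,0,0]]], "hand": -0.1}}

```text
clock: 75.9
eef_pos: [0.4537, 0.3268, 0.1045]
tool_rot: [0.998, 0.066, -0.004, 0.003]
ft_force: [0.2, 0.0, 0.6]
grip_width: 0.0383
```

Request:
{"op": "apply_moves", "data": {"moves": [[[0,0,-6,0],[0,0,-12,0],[0,0,-15,0],[0,0,-15,0],[0,0,-15,0],[0,0,-15,0],[0,0,-15,0],[0,0,-15,0],[0,0,-15,0],[0,0,-8,0]]]}}

```text
clock: 76.9
eef_pos: [0.4549, 0.3278, 0.2488]
tool_rot: [0.998, 0.065, -0.002, 0.002]
ft_force: [0.0, -0.7, 0.6]
grip_width: 0.0386
```

```bash
python3 go.py 578 -338 220 -6.4
python3 - <<'E'
from meas import *
for n in('top','wrist'):
    c=shot(n)
    for x in boards(c,(.11,)): print(n,x[0])
E
```

```text
t 76.9 pos [454.9 327.8 248.8] yaw 7.51 tilt 0.32 w 38.6 F [ 0.  -0.7  0.6]
zax [-0.004  -0.0039 -1.    ]
shift [ 35.1 676.1  30.9] turn 13.91 shift after turn [196.6 647.8  30.9]
top (array([317., 598.]), array([29.2, 72.1]), np.float32(42.07))
top (array([ 424.5, -321. ]), array([ 16.2, 143.3]), np.float32(83.45))
top (array([458. , 282.9]), array([15.2, 37.2]), np.float32(98.26))
top (array([ 579. , -337.8]), array([ 13.8, 116.7]), np.float32(83.57))
top (array([ 627.3, -331.9]), array([14.3, 90. ]), np.float32(83.77))
top (array([645.5, 630.2]), array([ 45. , 229.4]), np.float32(5.74))
top (array([837.5, 185.5]), array([147.6, 148.7]), np.float32(27.46))
wrist (array([741.8, 209.1]), array([18. , 91.2]), np.float32(111.97))
wrist (array([450.2, 325.1]), array([ 14.6, 117.6]), np.float32(97.5))
```

Board 1 stands at (450.2, 325.1), yaw 7.5°, against slot centre (449.7, 323.4), which is good. Back to the second board.

Request:
{"op": "apply_moves", "data": {"moves": [[[2,14,0,2],[4,22,0,2],[5,26,0,2],[5,27,0,2],[6,27,0,2],[7,27,0,2],[8,27,0,1.5],[8,27,0,0],[8,27,0,0],[8,27,0,0]]], "hand": -0.2}}

```text
clock: 78.0
eef_pos: [0.5033, 0.0587, 0.2401]
tool_rot: [0.998, -0.062, -0.01, 0.007]
ft_force: [-0.2, -0.5, 0.7]
grip_width: 0.0344
```

Request:
{"op": "apply_moves", "data": {"moves": [[[8,27,0,0],[8,27,0,0],[8,27,0,0],[8,27,0,0],[8,27,0,0],[8,27,0,0],[8,27,0,0],[8,27,0,0],[8,22,0,0],[5,12,0,0]]]}}

```text
clock: 79.0
eef_pos: [0.5353, -0.2207, 0.2313]
tool_rot: [0.997, -0.074, -0.021, 0.008]
ft_force: [0.2, 0.4, -0.5]
grip_width: 0.0341
```

```bash
python3 go.py 578 -338 220 -6.4
```

```text
t 79.0 pos [ 535.3 -220.7  231.3] yaw -8.54 tilt 2.56 w 34.1 F [ 0.2  0.4 -0.5]
zax [-0.043  -0.0121 -0.999 ]
shift [ 60.1 109.5  10.9] turn -2.14 shift after turn [ 55.9 111.7  10.9]
```

Request:
{"op": "apply_moves", "data": {"moves": [[[4,8,0,-2],[7,14,-3,0],[8,16,-5,0],[8,16,-6,0],[8,16,-6,0],[8,16,-6,0],[6,12,-4,0],[4,8,-2,0],[2,3,0,0],[0,0,0,0]]]}}

```text
clock: 80.0
eef_pos: [0.5722, -0.3416, 0.2536]
tool_rot: [0.998, -0.062, -0.031, 0.003]
ft_force: [-0.6, 0.5, -0.1]
grip_width: 0.034
```

Request:
{"op": "apply_moves", "data": {"moves": [[[0,0,45,0],[0,0,45,0],[0,0,0,0],[0,0,0,0],[0,0,0,0],[0,0,0,0],[0,0,0,0],[0,0,0,0],[0,0,0,0],[0,0,0,0]]]}}

```text
clock: 81.0
eef_pos: [0.5708, -0.3416, 0.173]
tool_rot: [0.998, -0.061, -0.023, 0.006]
ft_force: [-0.5, -0.2, 0.1]
grip_width: 0.0341
```

```bash
python3 go.py 578 -338 150 -6.4
python3 - <<'E'
from meas import *
c=shot('wrist')
for x in boards(c,(.11,)): print(x[0])
E
```

```text
t 81.0 pos [ 570.8 -341.6  173. ] yaw -7.01 tilt 2.75 w 34.1 F [-0.5 -0.2  0.1]
zax [-0.047  -0.0098 -0.9988]
shift [ 7.7 -4.8 22.6] turn -0.61 shift after turn [ 7.8 -4.7 22.6]
(array([ 625.5, -331.3]), array([13.9, 86. ]), np.float32(83.45))
(array([ 577.4, -336.6]), array([ 15.1, 119.1]), np.float32(83.4))
(array([ 403.3, -319. ]), array([ 17.2, 159.5]), np.float32(83.57))
```

Request:
{"op": "apply_moves", "data": {"moves": [[[0,0,-6,-0.6],[0,0,-10,0],[0,0,-15,0],[0,0,-15,0],[0,0,-15,0],[0,0,-15,0],[0,0,-10,0],[0,0,-5,0],[0,0,0,0],[0,0,0,0]]]}}

```text
clock: 82.05
eef_pos: [0.5753, -0.3408, 0.2727]
tool_rot: [0.998, -0.055, -0.022, 0.007]
ft_force: [0.4, 0.2, -0.6]
grip_width: 0.034
```

Request:
{"op": "apply_moves", "data": {"moves": [[[0,0,50,0],[0,0,48,0],[0,0,0,0],[0,0,0,0],[0,0,0,0],[0,0,0,0],[0,0,0,0],[0,0,0,0],[0,0,0,0],[0,0,0,0]]]}}

```text
clock: 83.05
eef_pos: [0.5756, -0.3444, 0.1833]
tool_rot: [0.998, -0.055, -0.014, 0.011]
ft_force: [0.4, 0.8, -0.8]
grip_width: 0.034
```

Request:
{"op": "apply_moves", "data": {"moves": [[[0,0,-6,0],[0,0,-10,0],[0,0,-15,0],[0,0,-15,0],[0,0,-15,0],[0,0,-15,0],[0,0,-10,0],[0,0,-5,0],[0,0,0,0],[0,0,0,0]]]}}

```text
clock: 84.05
eef_pos: [0.5786, -0.3424, 0.284]
tool_rot: [0.998, -0.055, -0.013, 0.011]
ft_force: [0.1, -0.4, -0.4]
grip_width: 0.0337
```

Request:
{"op": "apply_moves", "data": {"moves": [[[0,0,50,0],[0,0,48,0],[0,0,0,0],[0,0,0,0],[0,0,0,0],[0,0,0,0],[0,0,0,0],[0,0,0,0],[0,0,0,0],[0,0,0,0]]]}}

```text
clock: 85.05
eef_pos: [0.5805, -0.3469, 0.1946]
tool_rot: [0.998, -0.055, -0.005, 0.015]
ft_force: [0.1, -0.7, 1.0]
grip_width: 0.0341
```

```bash
python3 go.py 578 -337.5 140 -6.4
python3 - <<'E'
from meas import *
c=shot('wrist')
for x in boards(c,(.11,)): print(x[0])
E
```

```text
t 85.05 pos [ 580.5 -346.9  194.6] yaw -6.33 tilt 1.85 w 34.1 F [ 0.1 -0.7  1. ]
zax [-0.0117 -0.0301 -0.9995]
shift [ -3.1 -10.8  54.3] turn 0.07 shift after turn [ -3.1 -10.8  54.3]
(array([ 626.2, -332. ]), array([14. , 87.2]), np.float32(83.52))
(array([ 577.3, -336.3]), array([ 15.5, 118.7]), np.float32(83.5))
(array([ 404.8, -317.9]), array([ 17.1, 156.9]), np.float32(83.67))
```

Request:
{"op": "apply_moves", "data": {"moves": [[[-1.5,-5,5,0],[-1.5,-5,12,0],[0,0,12,0],[0,0,12,0],[0,0,8,0],[0,0,3,0],[0,0,0,0],[0,0,0,0],[0,0,0,0],[0,0,0,0]]]}}

```text
clock: 86.1
eef_pos: [0.5776, -0.3377, 0.1381]
tool_rot: [0.998, -0.055, -0.005, 0.015]
ft_force: [-0.1, 0.5, 0.5]
grip_width: 0.0341
```

```bash
python3 go.py 578.3 -337.5 100 -6.4
python3 - <<'E'
from meas import *
c=shot('wrist')
for x in boards(c,(.11,)): print(x[0])
E
```

```text
t 86.1 pos [ 577.6 -337.7  138.1] yaw -6.36 tilt 1.84 w 34.1 F [-0.1  0.5  0.5]
zax [-0.0124 -0.0296 -0.9995]
shift [ 1.1 -1.4 38.1] turn 0.04 shift after turn [ 1.1 -1.4 38.1]
(array([ 397.6, -396.1]), array([ 3.7, 17.1]), np.float32(67.43))
(array([ 624.9, -329.5]), array([13.6, 85.6]), np.float32(83.44))
(array([ 577.3, -336.8]), array([ 15.1, 118.8]), np.float32(83.5))
```

Request:
{"op": "apply_moves", "data": {"moves": [[[0.7,-1.2,5,0],[0,0,8,0],[0,0,10,0],[0,0,8,0],[0,0,4,0],[0,0,2,0],[0,0,0,0],[0,0,0,0],[0,0,0,0],[0,0,0,0]]]}}

```text
clock: 87.15
eef_pos: [0.5781, -0.3377, 0.0979]
tool_rot: [0.998, -0.055, -0.005, 0.015]
ft_force: [0.4, -0.3, -0.4]
grip_width: 0.0341
```

```bash
python3 go.py 578.3 -337.5 98 -6.4
python3 - <<'E'
from meas import *
c=shot('wrist')
for x in boards(c,(.11,)): print(x[0])
E
```

```text
t 87.15 pos [ 578.1 -337.7   97.9] yaw -6.36 tilt 1.84 w 34.1 F [ 0.4 -0.3 -0.4]
zax [-0.0121 -0.0298 -0.9995]
shift [ 0.2 -0.2 -0.1] turn 0.04 shift after turn [ 0.2 -0.2 -0.1]
(array([ 624.9, -316.4]), array([13.2, 60.7]), np.float32(83.62))
(array([ 578.7, -324.7]), array([15.6, 94.9]), np.float32(83.35))
```

Request:
{"op": "apply_moves", "data": {"moves": [[[0,0,0,0],[0,0,0,0],[0,0,0,0],[0,0,0,0],[0,0,0,0],[0,0,0,0],[0,0,0,0],[0,0,0,0],[0,0,0,0],[0,0,0,0]]], "hand": -1}}

```text
clock: 88.2
eef_pos: [0.5784, -0.3378, 0.0987]
tool_rot: [0.998, -0.055, -0.005, 0.015]
ft_force: [0.4, 0.0, -0.4]
grip_width: 0.015
```

Request:
{"op": "apply_moves", "data": {"moves": [[[0,0,-4,0],[0,0,-10,0],[0,0,-15,0],[0,0,-15,0],[0,0,-15,0],[0,0,-15,0],[0,0,-15,0],[0,0,-15,0],[0,0,-10,0],[0,0,-5,0]]]}}

```text
clock: 89.2
eef_pos: [0.5789, -0.3334, 0.2259]
tool_rot: [0.998, -0.055, -0.005, 0.015]
ft_force: [0.8, 0.3, -2.0]
grip_width: 0.0148
```

```bash
python3 go.py 555 190 250 7.5
```

```text
t 89.2 pos [ 578.9 -333.4  225.9] yaw -6.36 tilt 1.83 w 14.8 F [ 0.8  0.3 -2. ]
zax [-0.0126 -0.0294 -0.9995]
shift [ -81.9 -516.6  -39.2] turn -13.86 shift after turn [  44.2 -521.1  -39.2]
```

Request:
{"op": "apply_moves", "data": {"moves": [[[0,-12,-3,0],[0,-20,-4,-2],[1,-24,-4,-2],[2,-26,-4,-2],[2,-26,-4,-2],[2,-26,-4,-2],[3,-26,-4,-2],[3,-26,-3,-1.5],[3,-26,-3,0],[3,-26,-3,0]]]}}

```text
clock: 90.2
eef_pos: [0.5868, -0.0732, 0.2511]
tool_rot: [0.997, 0.075, -0.013, 0.01]
ft_force: [0.3, 0.2, -1.2]
grip_width: 0.0147
```

Request:
{"op": "apply_moves", "data": {"moves": [[[3,-26,-1,0],[3,-26,-1,0],[3,-26,-1,0],[3,-26,-1,0],[3,-26,-1,0],[3,-26,-1,0],[3,-24,0,0],[2,-18,0,0],[1,-10,0,0],[0,-4,0,0]]]}}

```text
clock: 91.2
eef_pos: [0.5629, 0.1678, 0.248]
tool_rot: [0.996, 0.092, -0.02, 0.008]
ft_force: [-0.0, 0.1, -1.2]
grip_width: 0.015
```

```bash
python3 go.py 553 336 200 7.5
```

```text
t 91.2 pos [562.9 167.8 248. ] yaw 10.49 tilt 2.5 w 15.0 F [-0.   0.1 -1.2]
zax [-0.0388 -0.0198 -0.9991]
shift [  22.9 -167.7   45. ] turn 2.99 shift after turn [  14.1 -168.7   45. ]
```

Request:
{"op": "apply_moves", "data": {"moves": [[[1,-10,4,1.5],[1,-16,5,1.5],[1,-20,6,0],[2,-22,6,0],[2,-22,6,0],[2,-22,6,0],[2,-20,5,0],[1,-15,4,0],[1,-10,3,0],[0,-4,0,0]]]}}

```text
clock: 92.2
eef_pos: [0.5493, 0.3308, 0.1967]
tool_rot: [0.998, 0.063, -0.022, 0.011]
ft_force: [0.3, -1.3, -1.0]
grip_width: 0.0149
```

```bash
python3 go.py 552.8 338 165 7.5
```

```text
t 92.2 pos [549.3 330.8 196.7] yaw 7.22 tilt 2.81 w 14.9 F [ 0.3 -1.3 -1. ]
zax [-0.0422 -0.0249 -0.9988]
shift [ 5.8 -7.3 31.3] turn -0.28 shift after turn [ 5.8 -7.3 31.3]
```

Request:
{"op": "apply_moves", "data": {"moves": [[[3,-4,0,-0.3],[3,-4,0,0],[0,0,0,0],[0,0,33,0],[0,0,0,0],[0,0,0,0],[0,0,0,0],[0,0,0,0],[0,0,0,0],[0,0,0,0]]]}}

```text
clock: 93.2
eef_pos: [0.5576, 0.338, 0.1703]
tool_rot: [0.998, 0.064, -0.017, 0.009]
ft_force: [0.2, 0.5, -1.3]
grip_width: 0.0151
```

```bash
python3 go.py 552.8 338 165 7.5; python3 chk.py 552.8 337 88.7
```

```text
t 93.2 pos [557.6 338.  170.3] yaw 7.32 tilt 2.23 w 15.1 F [ 0.2  0.5 -1.3]
zax [-0.0328 -0.0207 -0.9992]
shift [-4.5 -0.7  5.5] turn -0.18 shift after turn [-4.5 -0.7  5.5]
126 237 270 board end [527.5 396.2  81.7] w 22.2 slot x there 545.0
128 267 293 board end [544.8 397.2  81.7] w 17.5 slot x there 544.9
130 267 294 board end [545.3 396.   81.7] w 18.2 slot x there 545.1
132 267 296 board end [546.1 394.8  81.7] w 19.6 slot x there 545.2
134 267 296 board end [546.2 393.5  81.7] w 19.6 slot x there 545.4
136 267 297 board end [546.7 392.3  81.7] w 20.3 slot x there 545.6
138 266 297 board end [546.5 391.   81.7] w 21.0 slot x there 545.7
140 265 299 board end [547.  389.7  81.7] w 23.0 slot x there 545.9
142 264 299 board end [546.9 388.4  81.7] w 23.7 slot x there 546.1
144 263 300 board end [547.  387.1  81.7] w 25.0 slot x there 546.2
146 262 301 board end [547.2 385.8  81.7] w 26.4 slot x there 546.4
zb 81.7
```

View pics/chk.png

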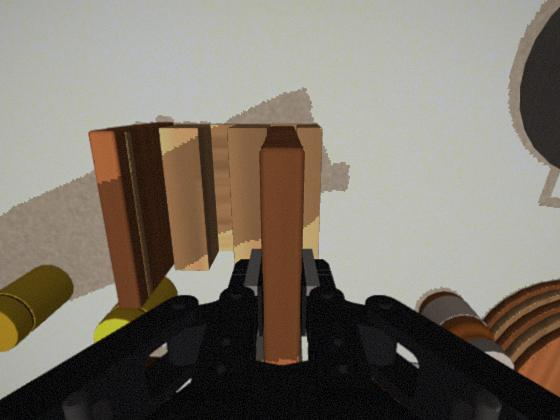

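The view shows the first board in the left slot at (130,220), and the held board above the right-hand slot, its lower end (267–293, row 128).

Run:
```python
from meas import *
c=shot('wrist')
h=cv2.cvtColor(c['color'],cv2.COLOR_RGB2HSV).astype(int);m=(h[...,1]>60)&(h[...,0]<32)
for v in (135,150,165): 
    u=np.where(m[v,200:345])[0]+200;P=ray(c,[(u[-1]+.5,v)],.05)[0]*1000;print(P.round(1),'pred',round(501.2+82*1.0087-.131*(P[1]-330.2),1))
im=c['color'].astype(int);print(im[126,220:330,0].tolist())
```

```text
[575.2 393.9  50. ] pred 575.6
[577.  382.9  50. ] pred 577.0
[578.2 371.5  50. ] pred 578.5
[153, 152, 151, 151, 148, 150, 149, 153, 146, 143, 130, 119, 92, 82, 82, 70, 75, 74, 73, 69, 74, 73, 75, 71, 73, 68, 76, 73, 76, 73, 73, 72, 70, 71, 70, 70, 71, 73, 73, 69, 73, 72, 73, 65, 67, 70, 69, 68, 67, 65, 70, 104, 75, 63, 68, 65, 66, 63, 66, 66, 65, 66, 66, 67, 66, 67, 60, 67, 69, 70, 68, 67, 68, 97, 145, 149, 107, 68, 65, 67, 64, 69, 69, 70, 66, 68, 70, 69, 66, 71, 69, 66, 72, 63, 67, 69, 67, 69, 72, 87, 142, 186, 192, 192, 187, 190, 188, 189, 187, 188]
```

Request:
{"op": "apply_moves", "data": {"moves": [[[0.5,0,4,-0.2],[0.5,0,6,0],[0,0,6,0],[0,0,3,0],[0,0,0,0],[0,0,0,0],[0,0,0,0],[0,0,0,0],[0,0,0,0],[0,0,0,0]]]}}

```text
clock: 94.3
eef_pos: [0.5574, 0.3377, 0.1488]
tool_rot: [0.998, 0.066, -0.018, 0.01]
ft_force: [0.0, 0.3, -1.5]
grip_width: 0.0147
```

```bash
python3 go.py 557.6 338 98.7 7.5; python3 chk.py 552.8 337 88.7 | head -5
```

```text
t 94.3 pos [557.4 337.7 148.8] yaw 7.56 tilt 2.31 w 14.7 F [ 0.   0.3 -1.5]
zax [-0.0341 -0.0215 -0.9992]
shift [ 2.  -1.1 50.1] turn 0.06 shift after turn [ 2.  -1.1 50.1]
126 272 292 board end [545.4 398.2  60.1] w 13.6 slot x there 544.8
128 256 293 board end [540.7 396.3  60.1] w 24.7 slot x there 545.0
130 265 294 board end [544.1 395.4  60.1] w 19.5 slot x there 545.1
132 266 295 board end [544.9 394.3  60.1] w 19.6 slot x there 545.3
134 266 297 board end [545.7 393.1  60.1] w 20.9 slot x there 545.5
```

Request:
{"op": "apply_moves", "data": {"moves": [[[0.5,0,4,0],[0.5,0,7,0],[0.5,0,8,0],[0,0,8,0],[0,0,5,0],[0,0,3,0],[0,0,0,0],[0,0,0,0],[0,0,0,0],[0,0,0,0]]]}}

```text
clock: 95.35
eef_pos: [0.5574, 0.3368, 0.1099]
tool_rot: [0.998, 0.066, -0.018, 0.01]
ft_force: [-0.1, -0.2, -1.5]
grip_width: 0.0148
```

```bash
python3 go.py 557.6 338 98.7 7.5; python3 chk.py 552.8 337 88.7 | head -5
```

```text
t 95.35 pos [557.4 336.8 109.9] yaw 7.55 tilt 2.39 w 14.8 F [-0.1 -0.2 -1.5]
zax [-0.0353 -0.0222 -0.9991]
shift [ 0.8 -1.3 11.1] turn 0.05 shift after turn [ 0.8 -1.3 11.1]
126 272 291 board end [544.9 397.2  21.3] w 13.0 slot x there 544.9
128 270 293 board end [545.1 396.   21.3] w 15.6 slot x there 545.1
130 269 294 board end [545.3 394.7  21.3] w 16.9 slot x there 545.2
132 269 295 board end [545.7 393.5  21.3] w 17.6 slot x there 545.4
134 268 296 board end [545.9 392.3  21.3] w 18.9 slot x there 545.6
```

Request:
{"op": "apply_moves", "data": {"moves": [[[0,0,4,0],[0,0,4,0],[0,0,2,0],[0,0,1,0],[0,0,0,0],[0,0,0,0],[0,0,0,0],[0,0,0,0],[0,0,0,0],[0,0,0,0]]]}}

```text
clock: 96.4
eef_pos: [0.5575, 0.337, 0.0995]
tool_rot: [0.998, 0.066, -0.017, 0.009]
ft_force: [-0.6, -0.0, 0.1]
grip_width: 0.0149
```

```bash
python3 go.py 557.6 338 98.7 7.5
```

```text
t 96.4 pos [557.5 337.   99.5] yaw 7.56 tilt 2.25 w 14.9 F [-0.6 -0.   0.1]
zax [-0.0332 -0.0209 -0.9992]
shift [ 0.2 -1.   0.8] turn 0.06 shift after turn [ 0.2 -1.   0.8]
```

Resting on the slot floor. I release, rise and retreat.

Request:
{"op": "apply_moves", "data": {"moves": [[[0,0,0,0],[0,0,0,0],[0,0,0,0],[0,0,0,0],[0,0,0,0],[0,0,0,0],[0,0,0,0],[0,0,0,0],[0,0,0,0],[0,0,0,0]]], "hand": 0}}

```text
clock: 97.4
eef_pos: [0.5581, 0.3373, 0.1]
tool_rot: [0.998, 0.066, -0.017, 0.009]
ft_force: [-0.4, 0.1, 0.5]
grip_width: 0.0426
```

Request:
{"op": "apply_moves", "data": {"moves": [[[0,0,-6,0],[0,0,-12,0],[0,0,-15,0],[0,0,-15,0],[0,0,-15,0],[0,0,-15,0],[0,0,-15,0],[0,0,-15,0],[0,0,-15,0],[0,0,-8,0]]]}}

```text
clock: 98.4
eef_pos: [0.5627, 0.3402, 0.2445]
tool_rot: [0.998, 0.066, -0.014, 0.008]
ft_force: [0.2, 0.0, 0.2]
grip_width: 0.0426
```

```bash
python3 go.py 300 -300 250 7.5
python3 - <<'E'
from meas import *
c=shot('wrist')
for x in boards(c,(.11,)): print(x[0])
E
```

```text
t 98.4 pos [562.7 340.2 244.5] yaw 7.56 tilt 1.85 w 42.6 F [0.2 0.  0.2]
zax [-0.0273 -0.0172 -0.9995]
shift [-344.7  600.    12.7] turn 0.06 shift after turn [-344.   600.3   12.7]
(array([462.1, 121.6]), array([13.5, 52.1]), np.float32(93.27))
(array([698.8, 272.3]), array([13.2, 34.3]), np.float32(21.52))
(array([818.8, 250.3]), array([ 82.9, 131.2]), np.float32(150.64))
(array([757.2, 291.2]), array([15.8, 78.5]), np.float32(39.65))
(array([743.5, 302.5]), array([14.1, 73.6]), np.float32(37.12))
(array([552.3, 338.7]), array([ 15.3, 118.6]), np.float32(97.68))
(array([450.7, 325.7]), array([ 14.7, 119.1]), np.float32(97.34))
```

Request:
{"op": "apply_moves", "data": {"moves": [[[-8,14,0,0],[-12,22,0,0],[-14,25,0,0],[-14,25,0,0],[-14,25,0,0],[-14,25,0,0],[-14,25,0,0],[-14,25,0,0],[-14,25,0,0],[-14,25,0,0]]]}}

```text
clock: 99.45
eef_pos: [0.4592, 0.0833, 0.2504]
tool_rot: [0.997, 0.069, -0.013, 0.007]
ft_force: [-0.0, -0.6, -0.1]
grip_width: 0.0428
```

Request:
{"op": "apply_moves", "data": {"moves": [[[-14,25,0,0],[-14,25,0,0],[-14,25,0,0],[-14,25,0,0],[-14,25,0,0],[-14,25,0,0],[-14,25,0,0],[-14,25,0,0],[-10,20,0,0],[-5,10,0,0]]]}}

```text
clock: 100.45
eef_pos: [0.357, -0.1727, 0.257]
tool_rot: [0.998, 0.069, -0.013, 0.008]
ft_force: [-0.1, -0.1, 0.1]
grip_width: 0.0425
```

```bash
python3 go.py 250 -400 250 7.5
python3 - <<'E'
from lids import *
c=shot('top','tf.png');h=cv2.cvtColor(c['color'],cv2.COLOR_RGB2HSV).astype(int)
for x in boards(c,(.11,)): print('b',x[0])
for z in(.076,.09,.103):
    for l in lids(c,z,60): print(z,l)
m=(h[...,1]>120)&(h[...,0]<18);m[:,:215]=0;m[:,352:]=0;m[:120]=0;m[178:]=0
print('tray',rect(c,np.vstack(cnts(m,20)),.036))
m=(h[...,1]<14)&(h[...,2]<105);m[:,:215]=0;m[:,352:]=0;m[:120]=0;m[180:]=0
print('mat',rect(c,np.vstack(cnts(m,20)),.003))
s=shot('scene','sf.png')
cv2.imwrite('pics/fin.png',np.hstack([cv2.imread('pics/tf.png')[100:300,90:490],cv2.imread('pics/sf.png')[130:330,100:500]]))
E
```

```text
t 100.45 pos [ 357.  -172.7  257. ] yaw 7.86 tilt 1.73 w 42.5 F [-0.1 -0.1  0.1]
zax [-0.025  -0.0169 -0.9995]
shift [-136.8  210.4   13.5] turn 0.36 shift after turn [-135.5  211.3   13.5]
b (array([302.7, 604.9]), array([51.7, 74.8]), np.float32(1.95))
b (array([ 424.4, -320.9]), array([ 16.1, 143.4]), np.float32(83.96))
b (array([452.3, 321.8]), array([ 15.2, 116. ]), np.float32(97.44))
b (array([554.8, 335. ]), array([ 14.3, 115.9]), np.float32(97.68))
b (array([ 627.2, -331.9]), array([14.5, 90. ]), np.float32(83.79))
b (array([629.6, 627.8]), array([ 47.8, 261.5]), np.float32(4.9))
b (array([837.4, 185.5]), array([147.6, 148.8]), np.float32(27.46))
0.076 ([519.9, -345.9], [17.3, 39.2])
0.076 ([544.4, -165.7], [36.1, 37.1])
0.076 ([569.2, 172.1], [53.4, 53.7])
0.076 ([580.5, 29.7], [52.7, 54.0])
0.076 ([683.0, -70.9], [45.1, 48.0])
0.076 ([686.1, 6.8], [46.2, 48.2])
0.076 ([689.6, 84.0], [46.1, 48.0])
0.09 ([458.3, -66.2], [57.6, 568.7])
0.09 ([518.8, -340.7], [17.0, 38.6])
0.09 ([542.9, -163.3], [35.5, 36.5])
0.09 ([567.3, 169.1], [52.6, 52.9])
0.09 ([578.4, 28.9], [51.9, 53.2])
0.09 ([679.3, -70.0], [44.4, 47.3])
0.09 ([682.3, 6.5], [45.5, 47.4])
0.09 ([685.7, 82.4], [45.4, 47.2])
0.103 ([458.1, -65.5], [56.7, 560.2])
0.103 ([517.7, -335.8], [16.8, 38.0])
0.103 ([541.5, -161.1], [35.0, 36.0])
0.103 ([565.5, 166.3], [51.8, 52.1])
0.103 ([576.4, 28.3], [51.1, 52.4])
0.103 ([675.8, -69.2], [43.7, 46.6])
0.103 ([678.8, 6.2], [44.8, 46.7])
0.103 ([682.2, 80.9], [44.7, 46.5])
tray (array([678. ,   7.8]), array([ 66.8, 261.4]), np.float32(87.86))
mat (array([679.2,   7.7]), array([103.5, 298.9]), np.float32(87.94))
```

```bash
python3 -c "
from workcell import workorder
print(workorder.job_done())"
```

```text
the job is handed in; nothing more can be done
None
```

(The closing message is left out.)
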